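Set up a threaded bar on end in the corner fixture

TASK

Set the steel bar up for work on its thread: stand it on its plain end in the corner fixture to the right of the vice, snug in the corner of the grey angle block, and throw the black-gripped lever of the small toggle clamp that faces the block all the way over towards the block, so that its rubber pad holds the bar there. The bar is heavy, so do not swing it up in mid-air: carry it lying level (or already upright), and raise it by tipping it up on its plain end while that end rests on the bench. Leave the loose things round about where they are.

Things in the scene. Friction and masses are not known exactly. Their poses are not given: they have to be found in the camera images.
- bar: The work: a solid round steel bar 150 mm long, about 0.7 kg: 120 mm plain, 30 mm in diameter, the last 30 mm turned down to 20 mm diameter and threaded. It starts lying on the bench (axis 15 mm high). Origin on the axis at half the 150 mm; x axis along the bar towards the threaded end. It balances 8 mm from the origin towards the plain end.
- bar_foot (a point): Centre of the bar's plain end face, 75 mm from the bar's origin. Both ends are flat: the bar stands by itself on this end.
- bar_head (a point): Centre of the bar's threaded end face (75 mm from the bar's origin along +x).
- fixture: Fixture screwed to the bench: a grey angle block and, facing it, a low toggle clamp. Origin on the bench (= seat), z up. In its frame two walls, 80 mm high, 12 mm thick, 52 mm long, meet at right angles at (21, 0) mm and run from there towards (-1, 1) and (-1, -1): the pocket opens to -x, both faces 15 mm from the origin. Screw flanges up to 27 mm high reach 42 mm behind the faces.
- seat (a point): The point on the bench surface where the centre of the bar's plain end must stand, 15 mm from both faces of the angle block. There is no base plate: the bar stands on the bench. A bar lying alongside one wall, plain end towards the other wall, passes the open clamp pad with about 8 mm to spare.
- clamp_lever (a joint): Toggle clamp lever, rad. 0 = open, leaning 50 degrees back from the angle block (tip towards the fixture's -x); 1.53 = fully over, 38 degrees past upright towards the block. It turns about the fixture's y axis and stays where left (0.12 N m friction). It drives the pad 31 mm by a crank and link that come into line at 1.5 rad, so fully over it locks.
- lever_hinge (a point): Centre of the lever's pivot, 124 mm from the seat along the fixture's -x, 30 mm above the bench. The clamp's foot and body span x = -147 to -57 mm in the fixture's frame, 34 mm wide; up to 41 mm high, crank and link up to 58 mm.
- lever_tip (a point): Tip of the lever's black round grip, 85 mm from the pivot; the grip is round, 15 to 18 mm thick, and covers the last 55 mm.
- pad: The clamp's round rubber pad on the end of its spindle, 20 mm in diameter, 30 mm above the bench; origin at the centre of its face. The face is at x = -43 mm in the fixture's frame when open and moves to +x, up to -12 mm. It is spring-backed (5 N per mm) and meets a seated bar 3 mm before full travel, at about 1.1 rad of the lever.
- bench_vice: Fixed obstacle: bench vice. In its frame it spans x -0.13 to 0.11 m, y -0.092 to 0.092 m; 172 mm high at the jaws (x < 0.02, y within 0.06), up to 134 mm behind them (y within 0.04), its base flange (y beyond that) 16 mm. Origin on the bench under its middle.
- toggle_clamp: Fixed obstacle: wooden gluing jig with a red-handled hold-down clamp; not part of the job. In its frame it spans x -45 to 45 mm, y -118 to 118 mm, up to 75 mm high. Origin on the bench.
- oil_can: Loose bystander: blue aerosol can standing up, 65 mm in diameter, 205 mm high; it stands just beyond the bar's threaded end at the start. Origin at the centre of its base, as for the other bystanders.
- tape_roll: Loose bystander: roll of masking tape lying flat, 98 mm in diameter, 25 mm high, beside the bar at the start.
- glue_bottle: Loose bystander: standing glue bottle with an orange nozzle, 58 mm wide, 184 mm high.
- duct_roll: Loose bystander: grey roll of tape lying flat, 90 mm in diameter, 48 mm high.
- tape_measure: Loose bystander: yellow tape measure, 36 (its x) x 84 (its y) x 68 mm high.
- sanding_block: Loose bystander: cork sanding block, 64 (its x) x 110 (its y) x 36 mm high.
- spanner: Loose bystander: combination spanner lying flat, 21 x 131 x 6 mm.

How it is judged:
By the outcome, as a careful person would: the job done as asked, in the order asked, and still so for the second after the job is handed in, with the robot touching nothing.
It also fails if it takes over 70 s, if anything falls off the work surface, if the arm or the gripper's body presses on something with over 40 N, if the wrist force passes 120 N, or if a joint passes its speed limit or range.

ROBOT

A 7-joint arm with a two-finger parallel gripper is mounted at the origin on a cart in front of the work surface, level with it; the furniture and walls round the work are solid. World frame = base frame: x ahead of the robot, y to its left, z up, the work surface at z = 0. Lengths are in mm, angles in rad, forces in N, time in s.
With the tool pointing down it reaches from about 425 to 875 mm from the base axis. Payload 8.4 kg.
Tool frame: the origin (TCP) lies on the centre line of the jaws, within the pads' length; the fingertips stand 25 mm ahead of it and the grasp point (between the pads) lies 6 mm ahead of it; z points along the fingers, y is the line along which they close (so a half turn about z gives the same grasp; the last joint's range is limited). The gripper opens to 85 mm and grips with 20 to 120 N. Pads are 22 mm wide; open, the fingers measure 114 mm over their backs; the gripper's body (76 mm by 85 mm) begins 54 mm behind the grasp point. The pads swing forward as they close: fully open they stand 13 mm farther back than shut.
Start: joints at [-1.209, 0.333, 0.04, 1.465, -0.013, 1.343, -0.059], TCP at [289.029, 582.175, 256.308] pointing down, gripper open.
Joint ranges: [-2.58, 2.58], [-0.38, 2.09], [-1.3, 1.39], [0.25, 2.4], [-1.5, 4.64], [0.08, 2.09], [-2.65, 2.65]. Speed limits (rad/s): [2.22, 2.22, 2.79, 2.79, 3.14, 3.14, 3.14].

INTERFACE

Orientations are given as a unit quaternion [x, y, z, w].
In Python, from rig import observe, read_camera, camera_info, job gives the robot as it stands. The module is installed in compiled form; this text tells all that it offers.
- The arm moves only by the tool move_arm, never from a script. Its argument "increments" is a list of rows, each an object of numbers: "tx", "ty", "tz": the shift along the world's x, y, z in units of 2.5 cm (1.0 is 2.5 cm); "ax", "ay", "az": the turn, a rotation vector about the world's x, y, z in units of 60 degrees (1.0 is 60 degrees). In form: [{"tx": .., "ty": .., "tz": .., "ax": .., "ay": .., "az": ..}, ...]. A call has 1 to 10 rows; each row shifts and turns the commanded pose from where the row before left it; what a row does not reach is not made up. A row lasts 1/12 s, in which the tool goes at most 41.7 mm and 7.16 degrees, less where a joint would pass 70% of its speed; a pose out of reach is approached as far as the arm can. A call with a number of a shift or a turn outside -1 to 1 is refused whole. A call with a gripper value outside its range is refused whole. "gripper" is the opening, from 0 (shut) to 1 (fully open), set as the call begins (left out, the last holds). The fingers move at their own pace and stop on an object; "squeeze" is the grip in N (left out, the last holds). Time passes only in rows, so rows that do not move let the fingers close. It gives the time, the measured TCP pose, the force, the opening and the grip force at its end, in the units of the state.
- observe(): the state, without advancing time (a new reading comes with each control period).
- read_camera(name): name is "scene" or "top" or "wrist"; returns the picture (400x640x3 uint8, red, green, blue); there is no depth.
- camera_info(name): a dict with "K" (3x3 intrinsics, pixels), "rvec" (rotation vector, rad) and "tvec" (3), from world to camera coordinates, as OpenCV has them. Camera axes: x right, y down, z forward; pixel columns grow to the right and rows downward; lengths in mm; the calibration is good to about 2 mm. A picture is of the moment at which its call begins: read the wrist's pose just before it. camera_info takes no time and is no camera call; for the wrist camera it gives the pose at the moment of the call.
- job.hand_in(): hands the job in; it is judged then, once.
The state is a dict: "time": time; "joint_pos": joint angles; "qvel": joint speeds; "joint_efforts": joint torques, N m; "ee_pos": TCP position; "orientation": TCP orientation; "wrist_force": force on the tool from outside, world axes, zero at the start; "torque": the same for the moment, N m; "gripper_width": opening from 0.0 (shut) to 1.0 (fully open); "gripper_force": force on a finger pad.
Only numpy, scipy, OpenCV 4.12 (cv2) and the standard library are available. Lean on these libraries where they do the work, as an engineer would, in place of code of your own. Each camera call takes 0.05 s, during which the arm holds its last target. There are 200 camera calls.

## Working session

There is one attempt and no reset: what is moved stays moved. The work goes in short steps, Python scripts to look and compute and a tool call to move; the robot and the scene stay as the last step left them, time stands still between calls to the robot, and variables do not carry over. Pictures are saved under pics/ and viewed, at most 10 in all, crops included, and the job is handed in when it is done.

Besides the shell and the picture viewer there is one more tool, called after "Call:" as name(argument=value, ...), one argument or row to a line, values as JSON. move_arm: Moves the arm, as the interface text tells. Shifts and turns lie within -1 to 1; 1 stands for 2.5 cm of shift or 60 degrees of turn. Its arguments: {"type":"object","properties":{"increments":{"type":"array","items":{"type":"object","properties":{"tx":{"type":"number"},"ty":{"type":"number"},"tz":{"type":"number"},"ax":{"type":"number"},"ay":{"type":"number"},"az":{"type":"number"}}}},"gripper":{"type":"number"},"squeeze":{"type":"number"}},"required":["increments"]}

```bash
mkdir -p pics; cat > h.py <<'E'
import numpy as np, cv2
from rig import observe, read_camera, camera_info, job
def cam(n):
    c=camera_info(n); R=cv2.Rodrigues(np.array(c["rvec"],float))[0]; return np.array(c["K"],float),R,np.array(c["tvec"],float).ravel()
def ray(c,uv):
    K,R,t=c; d=R.T@np.linalg.solve(K,[uv[0],uv[1],1.]); return -R.T@t,d/np.linalg.norm(d)
def onz(c,uv,z):
    o,d=ray(c,uv); return o+d*(z-o[2])/d[2]
def proj(c,P):
    K,R,t=c; q=K@(R@np.asarray(P,float)+t); return q[:2]/q[2]
def tri(c1,u1,c2,u2):
    o1,d1=ray(c1,u1);o2,d2=ray(c2,u2)
    s=np.linalg.lstsq(np.c_[d1,-d2],o2-o1,rcond=None)[0]
    a,b=o1+s[0]*d1,o2+s[1]*d2
    return (a+b)/2,np.linalg.norm(a-b)
def save(n,f): 
    im=read_camera(n); cv2.imwrite(f,im[:,:,::-1]); return im
E
python3 - <<'E'
from h import *
print(observe())
a=save("scene","pics/s0.png"); b=save("top","pics/t0.png")
for n in("scene","top"):
    K,R,t=cam(n); print(n,K.tolist(),-R.T@t,R.tolist())
E
```

```text
{'time': 0.0, 'joint_pos': array([-1.20918386,  0.33391646,  0.03988284,  1.46630407, -0.01340297,
        1.34325897, -0.05848349]), 'qvel': array([-0.00043426, -0.00059025, -0.00075465, -0.00028601, -0.00061473,
       -0.00173806,  0.00119457]), 'joint_efforts': array([ 7.03911628e-04, -6.58548832e+01,  1.36588756e+00, -4.05570138e+01,
        1.69005885e-02,  1.23202120e-02, -1.25740037e-06]), 'ee_pos': array([288.88168844, 581.81247527, 255.40169583]), 'orientation': array([ 2.28378007e-01,  9.73572200e-01, -7.99737336e-04, -1.30866330e-04]), 'wrist_force': array([0.12295323, 0.41410855, 0.35733309]), 'torque': array([0.05024322, 0.0275829 , 0.00831431]), 'gripper_force': 0.0, 'gripper_width': 1.000148500490679}
scene [[459.7068650088641, 0.0, 316.54009844326083], [0.0, 459.7068650088641, 204.56333233781936], [0.0, 0.0, 1.0]] [    3.7410992  -1132.32033361   808.61029984] [[0.881202726457301, -0.472538006378151, -0.013769074492550493], [-0.2588057647769686, -0.4578454330662768, -0.8505275630681005], [0.39560249114790375, 0.75305072335701, -0.5257502040409083]]
top [[505.234086092446, 0.0, 311.8230488820486], [0.0, 505.234086092446, 200.89731582621988], [0.0, 0.0, 1.0]] [-269.54190445 -471.37703247 1669.29334506] [[0.45131022138900345, -0.8923553126522431, -0.004591301681026089], [-0.769904486057542, -0.3867688330847586, -0.5075992041982791], [0.45118307417087455, 0.23261957298467284, -0.8615810860540913]]
```

View pics/t0.png

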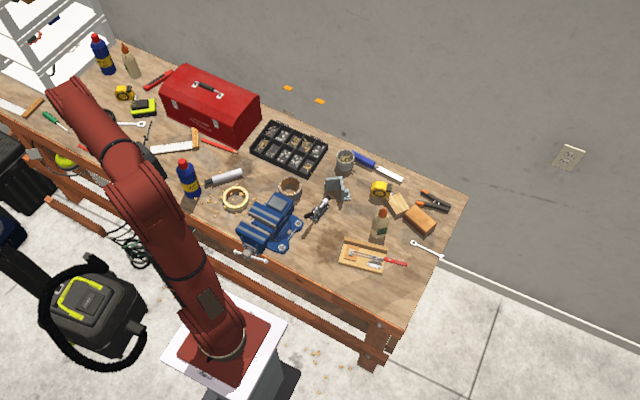

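View pics/s0.png

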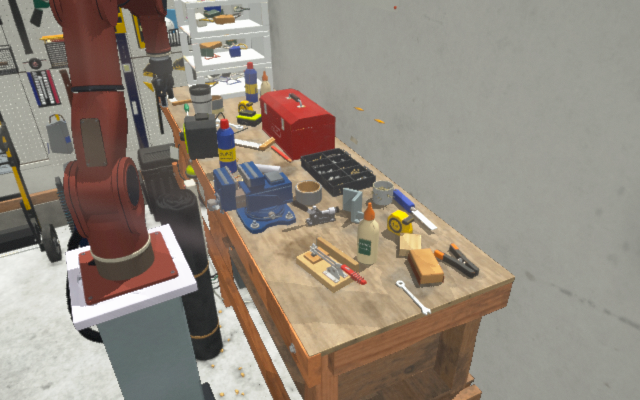

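The top view shows the bar at about (207–243, 170–187), beside the can at (188,178) and the tape roll at (235,198). The vice is at (268,222), the clamp at (318,208) and the angle block at (337,188). I'll get rough positions and an enlarged crop.

```bash
python3 - <<'E'
from h import *
c=cam("top")
for n,uv,z in [("bar thread",(208,184),15),("bar plain",(243,173),15),("can",(190,196),0),("tape",(235,198),25),("vice",(268,232),60),("block top",(335,180),80),("clamp",(317,212),30),("duct",(289,186),48)]:
    print(n,onz(c,uv,z).round())
a=cv2.imread("pics/t0.png"); 
A=cv2.resize(a[155:225,170:250],None,fx=5,fy=5,interpolation=cv2.INTER_CUBIC)
B=cv2.resize(a[165:235,290:370],None,fx=5,fy=5,interpolation=cv2.INTER_CUBIC)
cv2.imwrite("pics/c0.png",np.hstack([A,B]))
K,R,t=cam("wrist"); o=observe(); print(K,-R.T@t,R,o['ee_pos'])
E
```

```text
bar thread [484. 370.  15.]
bar plain [589. 274.  15.]
can [413. 410.   0.]
tape [472. 239.  25.]
vice [388.  45.  60.]
block top [683. -79.  80.]
clamp [555. -68.  30.]
duct [599.  73.  48.]
[[327.39395793   0.         322.97859148]
 [  0.         327.39395793 199.99251782]
 [  0.           0.           1.        ]] [221.25421561 616.18810699 372.81510952] [[ 0.44609017  0.894986   -0.00190247]
 [ 0.85547239 -0.42576871  0.2947677 ]
 [ 0.26300296 -0.13312048 -0.95556705]] [288.87551096 581.87990198 255.52666855]
```

View pics/c0.png

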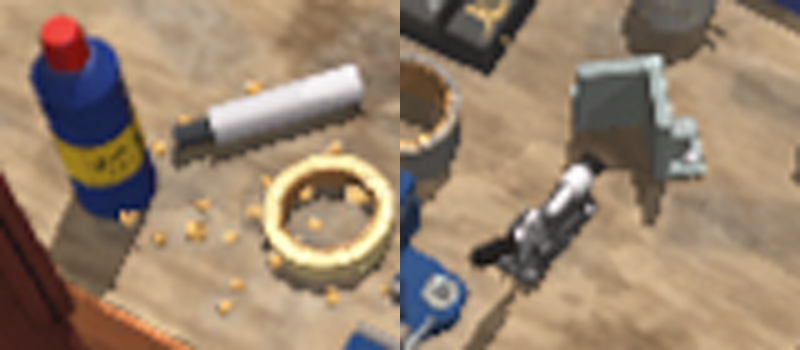

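The left crop confirms the bar: dark thread end at about (207,182), white plain end at about (242,171). The right crop shows the block open towards the clamp at (315,212), with the lever's black grip leaning left at (290,213). Next I'll move over the bar, high enough to clear the can, for a close wrist view.

Call:
move_arm(
  increments=[
    {"tz":1},
    {"tz":1,"tx":0.5,"ty":-0.5},
    {"tx":1,"ty":-1,"tz":0.4},
    {"tx":1,"ty":-1},
    {"tx":1,"ty":-1},
    {"tx":1,"ty":-1},
    {"tx":1,"ty":-1},
    {"tx":1,"ty":-1},
    {"tx":0.5,"ty":-1},
    {},
  ],
  gripper=1,
)

```text
schema error: expected keys tx, ty, tz, ax, ay, az
```

```bash
python3 - <<'E'
from h import *
print(observe()['ee_pos'],observe()['joint_pos'].round(3)); 
import pickle
c=cam("wrist"); im=save("wrist","pics/w1.png"); pickle.dump((c,im),open("w1.pkl","wb"))
c=cam("top")
for n,uv,z in [("tray nearL",(250,155),30),("tray nearR",(316,176),30),("tray far",(275,121),30),("box corner",(236,139),0),("duct",(289,186),48),("saw",(152,148),10),("saw r",(200,142),10),("cup",(345,160),60),("glue",(379,235),0)]:
    print(n,onz(c,uv,z).round())
E
```

```text
[288.87551096 581.87990198 255.52666855] [-1.209  0.334  0.04   1.466 -0.013  1.343 -0.058]
tray nearL [668. 287.  30.]
tray nearR [696.   7.  30.]
tray far [864. 282.  30.]
box corner [729. 394.   0.]
duct [599.  73.  48.]
saw [530. 671.  10.]
saw r [644. 513.  10.]
cup [795. -69.  60.]
glue [ 586. -308.    0.]
```

View pics/w1.png

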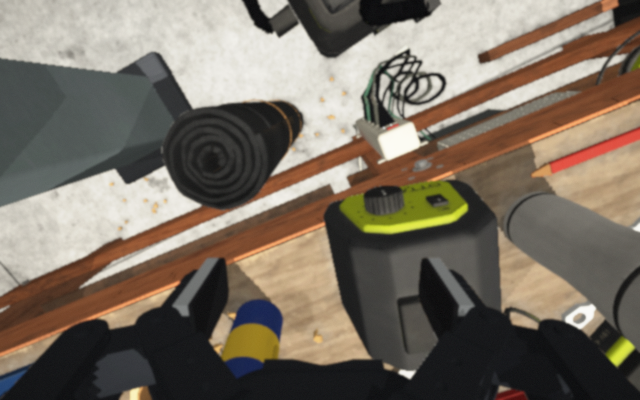

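The move was refused because every row needs all six keys. This picture shows only the start place: the jaws, and the can at (255,330). I'll resend the move with full rows.

Call:
move_arm(
  increments=[
    {"tx":0,"ty":0,"tz":1,"ax":0,"ay":0,"az":0},
    {"tx":0.5,"ty":-0.5,"tz":1,"ax":0,"ay":0,"az":0},
    {"tx":1,"ty":-1,"tz":0.4,"ax":0,"ay":0,"az":0},
    {"tx":1,"ty":-1,"tz":0,"ax":0,"ay":0,"az":0},
    {"tx":1,"ty":-1,"tz":0,"ax":0,"ay":0,"az":0},
    {"tx":1,"ty":-1,"tz":0,"ax":0,"ay":0,"az":0},
    {"tx":1,"ty":-1,"tz":0,"ax":0,"ay":0,"az":0},
    {"tx":1,"ty":-1,"tz":0,"ax":0,"ay":0,"az":0},
    {"tx":1,"ty":-1,"tz":0,"ax":0,"ay":0,"az":0},
    {"tx":1,"ty":-1,"tz":0,"ax":0,"ay":0,"az":0},
  ],
  gripper=1,
)

```text
time: 0.98
ee_pos: [502.4, 368.2, 316.2]
orientation: [0.228, 0.974, -0.0, -0.0]
wrist_force: [0.2, 0.2, 0.1]
gripper_width: 1.003
gripper_force: 0.0
```

```bash
python3 - <<'E'
from h import *
o=observe();print(o['time'],o['ee_pos'],o['joint_pos'].round(3)) 
import pickle
c=cam("wrist"); im=save("wrist","pics/w2.png"); pickle.dump((c,im),open("w2.pkl","wb"))
print(proj(c,[484,370,15]),proj(c,[589,274,15]))
E
```

```text
0.9833 [502.43841019 368.20047527 316.17402567] [-0.867  0.255  0.203  1.451 -0.051  1.441  0.447]
[317.70429112 147.13778079] [290.19684303 245.34284024]
```

View pics/w2.png

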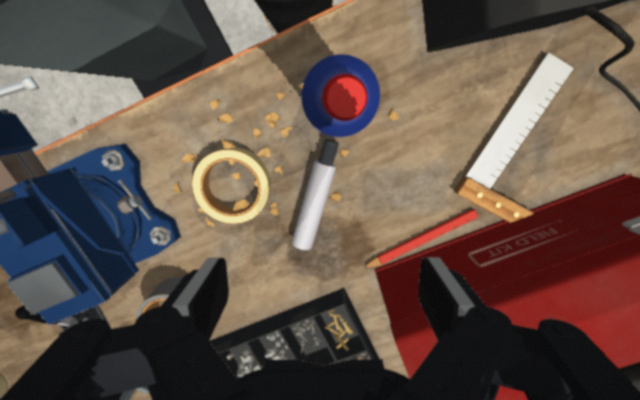

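The wrist view shows the bar from its thread end at (328,142) to its plain end at (303,248). The can is above the thread end at (340,95), the tape roll at (231,186), and the tray at (300,330). Now I'll measure the bar in both views.

```bash
cat > bar.py <<'E'
from h import *
def plain(im,box,thr=125):
    x0,y0,x1,y1=box; s=im[y0:y1,x0:x1].astype(int)
    m=((s.min(2)>thr)&(s.max(2)-s.min(2)<28)).astype(np.uint8)
    n,l,st,ce=cv2.connectedComponentsWithStats(m); k=1+np.argmax(st[1:,4])
    ys,xs=np.where(l==k); r=cv2.minAreaRect(np.c_[xs+x0,ys+y0].astype(np.float32))
    bp=cv2.boxPoints(r); 
    e=[np.linalg.norm(bp[1]-bp[0]),np.linalg.norm(bp[2]-bp[1])]
    mids=((bp[0]+bp[1])/2,(bp[2]+bp[3])/2) if e[0]<e[1] else ((bp[1]+bp[2])/2,(bp[3]+bp[0])/2)
    return st[k,4],[m for m in mids],sorted(e)
E
python3 - <<'E'
from bar import *
import pickle
cw,w=pickle.load(open("w2.pkl","rb")); t=cv2.imread("pics/t0.png")[:,:,::-1]; ct=cam("top")
aw=plain(w,(270,130,360,270)); at=plain(t,(200,160,250,195)); print(aw,at)
pw=sorted(aw[1],key=lambda p:p[1]); pt=sorted(at[1],key=lambda p:p[0])
for a,b in zip(pw,pt): print(tri(cw,a,ct,b), onz(cw,a,15),onz(ct,b,15))
P=[onz(cw,a,15) for a in pw]; print("len",np.linalg.norm(P[0]-P[1]),"dir",(P[0]-P[1])/np.linalg.norm(P[0]-P[1]))
# can & tape
hsv=cv2.cvtColor(w,cv2.COLOR_RGB2HSV)
m=cv2.inRange(hsv,(105,100,40),(130,255,255)); m[:, :290]=0; m[150:]=0
ys,xs=np.where(m>0); (x,y),r=cv2.minEnclosingCircle(np.c_[xs,ys].astype(np.float32)); print("can",x,y,r)
m=cv2.inRange(hsv,(0,150,80),(8,255,255)); m2=m[60:130,300:390]; ys,xs=np.where(m2>0); print("cap",xs.mean()+300,ys.mean()+60,onz(cw,(xs.mean()+300,ys.mean()+60),205))
E
```

```text
(np.int32(1751), [array([326.5212 , 163.74225], dtype=float32), array([300.63412, 249.49332], dtype=float32)], [np.float32(20.320616), np.float32(89.57336)]) (np.int32(207), [array([241.77303, 170.23393], dtype=float32), array([211.36824, 179.24275], dtype=float32)], [np.float32(6.782597), np.float32(31.711351)])
(array([508.52673422, 370.41524549,  14.1150798 ]), np.float64(0.37280017396592796)) [508.20181535 370.56757876  15.        ] [508.29057959 369.90057711  15.        ]
(array([598.95129055, 284.9148296 ,  16.42138223]), np.float64(3.059772702779396)) [601.14156723 284.10257296  15.        ] [597.99340748 285.52005176  15.        ]
len 126.94091029927475 dir [-0.73214972  0.68114374  0.        ]
can 339.8125 95.5625 40.892967224121094
cap 344.27310344827583 96.8648275862069 [439.74576021 415.54850337 205.        ]
```

The bar measures consistently: axis 14–16 mm high, plain part about 121 mm long. The foot is at about (597.5, 287), the direction towards the thread is (-0.735, 0.678), and the can is centred at (440, 415). I'll go above the point 50 mm from the foot, (561, 321), with a -16.4° yaw.

Call:
move_arm(
  increments=[
    {"tx":0.5,"ty":-0.4,"tz":-0.5,"ax":0,"ay":0,"az":-0.09},
    {"tx":0.6,"ty":-0.5,"tz":-1,"ax":0,"ay":0,"az":-0.09},
    {"tx":0.6,"ty":-0.5,"tz":-1,"ax":0,"ay":0,"az":-0.093},
    {"tx":0.636,"ty":-0.488,"tz":-1,"ax":0,"ay":0,"az":0},
    {"tx":0,"ty":0,"tz":-1,"ax":0,"ay":0,"az":0},
    {"tx":0,"ty":0,"tz":-1,"ax":0,"ay":0,"az":0},
    {"tx":0,"ty":0,"tz":-1,"ax":0,"ay":0,"az":0},
    {"tx":0,"ty":0,"tz":-1,"ax":0,"ay":0,"az":0},
    {"tx":0,"ty":0,"tz":-1,"ax":0,"ay":0,"az":0},
    {"tx":0,"ty":0,"tz":0,"ax":0,"ay":0,"az":0},
  ],
)

```text
time: 1.87
ee_pos: [556.9, 321.1, 98.2]
orientation: [0.365, 0.931, -0.004, -0.002]
wrist_force: [-1.1, -0.1, -1.2]
gripper_width: 1.002
gripper_force: 0.0
```

```bash
python3 - <<'E'
from bar import *
import pickle
o=observe();print(o['time'],o['ee_pos'],o['orientation'],o['joint_pos'].round(3)) 
c=cam("wrist"); im=save("wrist","pics/w3.png"); pickle.dump((c,im),open("w3.pkl","wb"))
R=c[1]
for p in ([597.5,287,15],[509.3,368.4,15],[560.8,321,30]): print(proj(c,p))
a=plain(im,(230,60,420,400)); print(a,[onz(c,p,15) for p in a[1]])
E
```

```text
1.8667 [556.90969328 321.06298809  98.24833954] [ 0.3646331   0.93114157 -0.0035344  -0.00236479] [-0.784  0.452  0.248  1.658 -0.123  1.055  0.325]
[327.56192597 291.55189357]
[327.84588365 114.85254733]
[327.94598708 233.88649208]
(np.int32(3845), [array([328.5, 193. ], dtype=float32), array([328.5, 299. ], dtype=float32)], [np.float32(41.0), np.float32(106.0)]) [array([545.06887572, 336.06450824,  15.        ]), array([602.37778857, 283.41163051,  15.        ])]
```

View pics/w3.png

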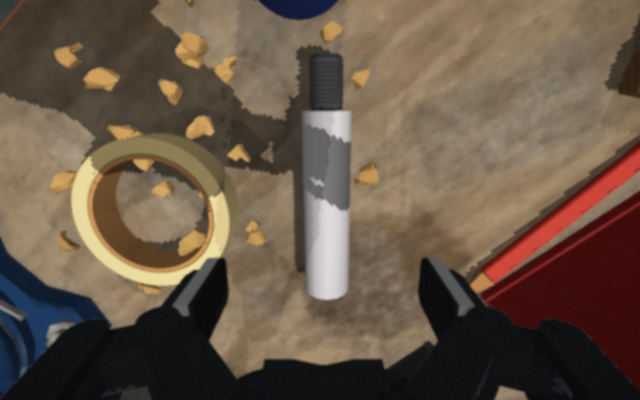

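The bar is centred between the fingers at u≈327, with its thread at the top and its plain end at row 297. The tape roll is clear of the left finger. I'll go down and then grip.

Call:
move_arm(
  increments=[
    {"tx":0.12,"ty":0.03,"tz":-0.8,"ax":0,"ay":0,"az":0},
    {"tx":0,"ty":0,"tz":-0.8,"ax":0,"ay":0,"az":0},
    {"tx":0,"ty":0,"tz":-0.7,"ax":0,"ay":0,"az":0},
    {"tx":0,"ty":0,"tz":-0.4,"ax":0,"ay":0,"az":0},
    {"tx":0,"ty":0,"tz":0,"ax":0,"ay":0,"az":0},
    {"tx":0,"ty":0,"tz":0,"ax":0,"ay":0,"az":0},
  ],
)

```text
time: 2.42
ee_pos: [563.4, 323.6, 37.4]
orientation: [0.365, 0.931, 0.0, 0.0]
wrist_force: [-0.3, 1.3, 0.0]
gripper_width: 0.998
gripper_force: 0.0
```

Call:
move_arm(
  increments=[
    {"tx":0,"ty":0,"tz":0,"ax":0,"ay":0,"az":0},
    {"tx":0,"ty":0,"tz":0,"ax":0,"ay":0,"az":0},
    {"tx":0,"ty":0,"tz":0,"ax":0,"ay":0,"az":0},
    {"tx":0,"ty":0,"tz":0,"ax":0,"ay":0,"az":0},
    {"tx":0,"ty":0,"tz":0,"ax":0,"ay":0,"az":0},
    {"tx":0,"ty":0,"tz":0,"ax":0,"ay":0,"az":0},
  ],
  gripper=0,
  squeeze=60,
)

```text
time: 2.92
ee_pos: [562.8, 322.7, 37.0]
orientation: [0.365, 0.931, -0.0, -0.0]
wrist_force: [-2.9, -2.9, 6.1]
gripper_width: 0.323
gripper_force: 58.7
```

The TCP settled at z = 37, too high, so the grip is only at the fingertips. I'll open, go 9 mm lower and grip again.

Call:
move_arm(
  increments=[
    {"tx":0,"ty":0,"tz":0,"ax":0,"ay":0,"az":0},
    {"tx":0,"ty":0,"tz":0,"ax":0,"ay":0,"az":0},
    {"tx":0,"ty":0,"tz":-0.18,"ax":0,"ay":0,"az":0},
    {"tx":0,"ty":0,"tz":-0.18,"ax":0,"ay":0,"az":0},
    {"tx":0,"ty":0,"tz":0,"ax":0,"ay":0,"az":0},
    {"tx":0,"ty":0,"tz":0,"ax":0,"ay":0,"az":0},
  ],
  gripper=0.6,
)

```text
time: 3.42
ee_pos: [562.6, 323.1, 26.7]
orientation: [0.365, 0.931, -0.0, -0.0]
wrist_force: [-0.2, 0.1, 0.1]
gripper_width: 0.6
gripper_force: 0.0
```

Call:
move_arm(
  increments=[
    {"tx":0,"ty":0,"tz":0,"ax":0,"ay":0,"az":0},
    {"tx":0,"ty":0,"tz":0,"ax":0,"ay":0,"az":0},
    {"tx":0,"ty":0,"tz":0,"ax":0,"ay":0,"az":0},
    {"tx":0,"ty":0,"tz":0,"ax":0,"ay":0,"az":0},
    {"tx":0,"ty":0,"tz":0,"ax":0,"ay":0,"az":0},
  ],
  gripper=0,
  squeeze=60,
)

```text
time: 3.83
ee_pos: [562.9, 323.1, 27.6]
orientation: [0.365, 0.931, -0.0, -0.0]
wrist_force: [-1.8, -1.8, 3.4]
gripper_width: 0.329
gripper_force: 59.4
```

Call:
move_arm(
  increments=[
    {"tx":0,"ty":0,"tz":0.5,"ax":0,"ay":0,"az":0},
    {"tx":0,"ty":0,"tz":0.5,"ax":0,"ay":0,"az":0},
    {"tx":0.37,"ty":-0.62,"tz":0,"ax":0,"ay":0,"az":-0.1},
    {"tx":0.37,"ty":-0.62,"tz":0,"ax":0,"ay":0,"az":-0.1},
    {"tx":0.37,"ty":-0.62,"tz":0,"ax":0,"ay":0,"az":-0.1},
    {"tx":0.37,"ty":-0.62,"tz":0,"ax":0,"ay":0,"az":-0.095},
    {"tx":0,"ty":0,"tz":0,"ax":0,"ay":0,"az":0},
    {"tx":0,"ty":0,"tz":-0.4,"ax":0,"ay":0,"az":0},
    {"tx":0,"ty":0,"tz":-0.4,"ax":0,"ay":0,"az":0},
    {"tx":0,"ty":0,"tz":0,"ax":0,"ay":0,"az":0},
  ],
)

```text
time: 4.67
ee_pos: [597.6, 261.8, 29.4]
orientation: [0.547, 0.837, -0.002, -0.001]
wrist_force: [-1.8, -0.2, -9.4]
gripper_width: 0.332
gripper_force: 60.4
```

Call:
move_arm(
  increments=[
    {"tx":0,"ty":0,"tz":-0.1,"ax":0,"ay":0,"az":0},
    {"tx":0,"ty":0,"tz":-0.09,"ax":0,"ay":0,"az":0},
    {"tx":0,"ty":0,"tz":0,"ax":0,"ay":0,"az":0},
    {"tx":0,"ty":0,"tz":0,"ax":0,"ay":0,"az":0},
  ],
)

```text
time: 5.0
ee_pos: [599.9, 261.9, 27.8]
orientation: [0.548, 0.837, 0.0, -0.0]
wrist_force: [-1.2, -0.9, -6.4]
gripper_width: 0.33
gripper_force: 61.0
```

```bash
python3 - <<'E'
from bar import *
o=observe();print(o['time'],o['ee_pos'],o['orientation'],o['joint_pos'].round(3),o['wrist_force']) 
t=read_camera("top"); s=read_camera("scene"); w=save("wrist","pics/w4.png")
cv2.imwrite("pics/t4.png",t[:,:,::-1]); cv2.imwrite("pics/s4.png",s[:,:,::-1])
c=cam("wrist")
for p in ([620,215,15],[560,352,15]): print(proj(c,p), proj(cam("top"),p))
E
```

```text
5.0 [599.87027145 261.86258077  27.82052791] [ 5.47837471e-01  8.36584733e-01  2.86837847e-04 -8.80005090e-05] [-0.731  0.56   0.331  1.682 -0.217  0.936  0.093] [-1.16765297 -0.89368882 -6.42876606]
[322.82974793 367.72472117] [260.0773039  172.76198308]
[321.30962699  32.72220305] [222.31006191 171.10608041]
```

Still carrying the weight just at the bench. I'll touch down, open slightly so the fingers still fence the bar in, tilt the tool 32° towards the head, and slide along to 105 mm from the foot.

Call:
move_arm(
  increments=[
    {"tx":0,"ty":0,"tz":-0.04,"ax":0,"ay":0,"az":0},
    {"tx":0,"ty":0,"tz":0,"ax":0,"ay":0,"az":0},
  ],
)

```text
time: 5.32
ee_pos: [600.1, 261.7, 27.6]
orientation: [0.548, 0.836, 0.0, -0.0]
wrist_force: [-4.9, -0.2, 3.4]
gripper_width: 0.325
gripper_force: 62.0
```

Call:
move_arm(
  increments=[
    {"tx":0,"ty":0,"tz":0,"ax":0,"ay":0,"az":0},
    {"tx":0,"ty":0,"tz":0,"ax":0,"ay":0,"az":0},
    {"tx":0,"ty":0,"tz":0.25,"ax":0,"ay":0,"az":0},
    {"tx":-0.204,"ty":0.46,"tz":0.14,"ax":-0.098,"ay":-0.0426,"az":0},
    {"tx":-0.204,"ty":0.46,"tz":0,"ax":-0.098,"ay":-0.0426,"az":0},
    {"tx":-0.204,"ty":0.46,"tz":0,"ax":-0.098,"ay":-0.0426,"az":0},
    {"tx":-0.204,"ty":0.46,"tz":0,"ax":-0.098,"ay":-0.0426,"az":0},
    {"tx":-0.204,"ty":0.46,"tz":0,"ax":-0.098,"ay":-0.0426,"az":0},
    {"tx":0,"ty":0,"tz":0,"ax":0,"ay":0,"az":0},
    {"tx":0,"ty":0,"tz":0,"ax":0,"ay":0,"az":0},
  ],
  gripper=0.55,
)

```text
time: 6.15
ee_pos: [572.5, 323.0, 35.1]
orientation: [0.524, 0.806, -0.151, 0.231]
wrist_force: [-0.1, -0.6, 0.2]
gripper_width: 0.55
gripper_force: 0.0
```

```bash
python3 - <<'E'
from bar import *
o=observe();print(o['time'],o['ee_pos'],o['orientation'],o['joint_pos'].round(3),o['wrist_force']) 
t=save("top","pics/t5.png"); s=save("scene","pics/s5.png"); w=save("wrist","pics/w5.png")
A=cv2.resize(t[130:230,170:290],(480,400),interpolation=cv2.INTER_CUBIC)
B=cv2.resize(w,(640,400))[:,160:480]
cv2.imwrite("pics/m5.png",np.hstack([A,B])[:,:,::-1])
E
```

```text
6.15 [572.5167141  323.0209971   35.08719984] [ 0.52392027  0.80575563 -0.15115938  0.23111956] [-1.212  0.734  0.534  1.585  0.196  1.106 -0.451] [-0.10082402 -0.62269152  0.16859505]
```

View pics/m5.png

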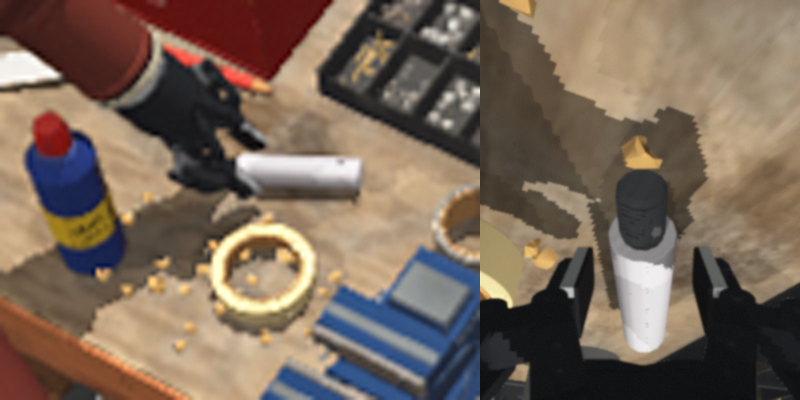

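The bar lies between the jaws, pointing straight up in the wrist view, with the can and tape roll untouched. The plain end is free at about (357,175) in the left crop. I'll settle to the grip height and grip.

Call:
move_arm(
  increments=[
    {"tx":0.076,"ty":-0.136,"tz":-0.1,"ax":0,"ay":0,"az":0},
    {"tx":0,"ty":0,"tz":-0.12,"ax":0,"ay":0,"az":0},
    {"tx":0,"ty":0,"tz":0,"ax":0,"ay":0,"az":0},
  ],
)

```text
time: 6.55
ee_pos: [576.9, 313.5, 30.7]
orientation: [0.528, 0.803, -0.152, 0.231]
wrist_force: [-0.6, 0.7, 0.1]
gripper_width: 0.555
gripper_force: 0.0
```

Call:
move_arm(
  increments=[
    {"tx":0,"ty":0,"tz":0,"ax":0,"ay":0,"az":0},
    {"tx":0,"ty":0,"tz":0,"ax":0,"ay":0,"az":0},
    {"tx":0,"ty":0,"tz":0,"ax":0,"ay":0,"az":0},
    {"tx":0,"ty":0,"tz":0,"ax":0,"ay":0,"az":0},
  ],
  gripper=0,
  squeeze=80,
)

```text
time: 6.88
ee_pos: [576.6, 315.1, 31.2]
orientation: [0.527, 0.804, -0.151, 0.231]
wrist_force: [-0.4, -1.7, 3.5]
gripper_width: 0.321
gripper_force: 78.8
```

```bash
python3 - <<'E'
from bar import *
o=observe();T=o['ee_pos'];print(T,o['wrist_force'],o['gripper_width'])
d=np.array([-.4,.917,0]);d/=np.linalg.norm(d);E=np.array([620,215,0.])
r=T-E; al=r@d; z=r[2]; print(al,z, r-al*d)
p=(al,z)
for i in range(1,16):
    t=np.radians(6*i); q=(al*np.cos(t)-z*np.sin(t),al*np.sin(t)+z*np.cos(t))
    v=(q[0]-p[0])*d/25; print(i,v[:2].round(3),round((q[1]-p[1])/25,3)); p=q
E
```

```text
[576.58515268 315.10373771  31.22949975] [-0.43490756 -1.74841716  3.48065116] 0.32115646149404925
109.11257664522603 31.229499750516073 [ 0.21079604  0.09195029 31.22949975]
1 [ 0.062 -0.142] 0.449
2 [ 0.08  -0.184] 0.431
3 [ 0.098 -0.224] 0.407
4 [ 0.114 -0.262] 0.38
5 [ 0.13  -0.297] 0.348
6 [ 0.143 -0.329] 0.312
7 [ 0.156 -0.357] 0.273
8 [ 0.166 -0.381] 0.231
9 [ 0.175 -0.401] 0.186
10 [ 0.182 -0.416] 0.139
11 [ 0.186 -0.428] 0.091
12 [ 0.189 -0.434] 0.042
13 [ 0.19  -0.435] -0.008
14 [ 0.189 -0.432] -0.058
15 [ 0.185 -0.424] -0.107
```

Call:
move_arm(
  increments=[
    {"tx":0.062,"ty":-0.142,"tz":0.449,"ax":0.0917,"ay":0.04,"az":0},
    {"tx":0.08,"ty":-0.184,"tz":0.431,"ax":0.0917,"ay":0.04,"az":0},
    {"tx":0.098,"ty":-0.224,"tz":0.407,"ax":0.0917,"ay":0.04,"az":0},
    {"tx":0.114,"ty":-0.262,"tz":0.38,"ax":0.0917,"ay":0.04,"az":0},
    {"tx":0.13,"ty":-0.297,"tz":0.348,"ax":0.0917,"ay":0.04,"az":0},
    {"tx":0,"ty":0,"tz":0,"ax":0,"ay":0,"az":0},
    {"tx":0,"ty":0,"tz":0,"ax":0,"ay":0,"az":0},
  ],
)

```text
time: 7.47
ee_pos: [589.8, 283.1, 81.2]
orientation: [0.551, 0.834, -0.011, 0.015]
wrist_force: [-0.9, -0.6, -9.2]
gripper_width: 0.318
gripper_force: 79.7
```

```bash
python3 - <<'E'
from bar import *
o=observe();print(o['time'],o['ee_pos'],o['wrist_force'],o['torque'],o['joint_pos'].round(3)) 
t=save("top","pics/t6.png"); s=save("scene","pics/s6.png")
A=cv2.resize(t[120:220,200:300],(400,400),interpolation=cv2.INTER_CUBIC)
B=cv2.resize(s[110:210,210:310],(400,400),interpolation=cv2.INTER_CUBIC)
cv2.imwrite("pics/m6.png",np.hstack([A,B])[:,:,::-1])
E
```

```text
7.4667 [589.84227375 283.06357848  81.16929098] [-0.89080284 -0.57485152 -9.18324157] [0.29668856 0.23867955 0.00846431] [-0.818  0.501  0.373  1.651 -0.163  1.029  0.002]
```

Vertical force shows the full weight, so the foot may be just off the bench. I'll lower until the bench takes some load.

Call:
move_arm(
  increments=[
    {"tx":0,"ty":0,"tz":-0.04,"ax":0,"ay":0,"az":0},
    {"tx":0,"ty":0,"tz":0,"ax":0,"ay":0,"az":0},
    {"tx":0,"ty":0,"tz":0,"ax":0,"ay":0,"az":0},
  ],
)

```text
time: 7.82
ee_pos: [587.3, 288.6, 79.3]
orientation: [0.547, 0.837, -0.011, 0.015]
wrist_force: [-0.6, -1.8, -5.8]
gripper_width: 0.323
gripper_force: 79.8
```

```bash
python3 - <<'E'
from bar import *
t=cv2.imread("pics/t6.png")[:,:,::-1]; s=cv2.imread("pics/s6.png")[:,:,::-1]
ct,cs=cam("top"),cam("scene")
print([proj(c,[620,215,0]).round() for c in (ct,cs)])
p,q=proj(ct,[620,215,8]).astype(int),proj(cs,[620,215,8]).astype(int)
print(plain(t,(p[0]-40,p[1]-30,p[0]+12,p[1]+15)),plain(s,(q[0]-25,q[1]-35,q[0]+25,q[1]+15)))
o=observe();print(o['ee_pos'],o['wrist_force'],o['torque'])
E
```

```text
[array([260., 175.]), array([294., 180.])]
(np.int32(146), [array([241.19862, 165.137  ], dtype=float32), array([263.77396, 173.60275], dtype=float32)], [np.float32(6.6713524), np.float32(24.110468)]) (np.int32(216), [array([276.67075, 155.46344], dtype=float32), array([294.62198, 177.90247], dtype=float32)], [np.float32(9.214262), np.float32(28.735981)])
[587.32378558 288.58680413  79.33684602] [-0.63930337 -1.75509675 -5.81197364] [-0.15934356  0.38841693 -0.09694269]
```

View pics/m6.png

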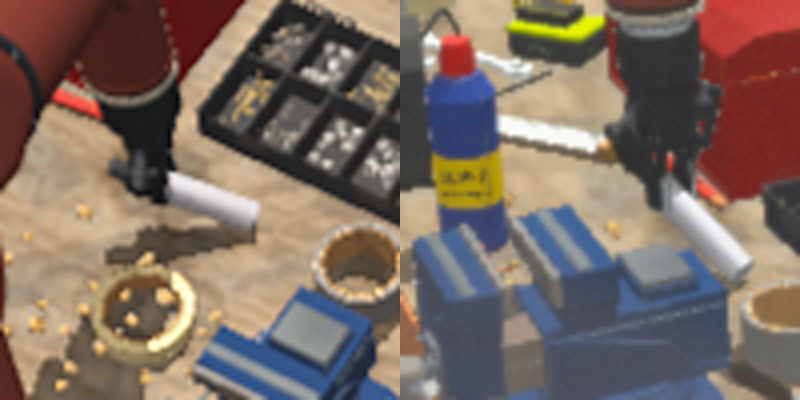

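The picture shows the bar tipped about 30° on its plain end, with the foot at about (263,174) in the top view near its shadow. The earlier reading was a transient. I'll continue tipping.

Call:
move_arm(
  increments=[
    {"tx":0.143,"ty":-0.329,"tz":0.3,"ax":0.0917,"ay":0.04,"az":0},
    {"tx":0.156,"ty":-0.357,"tz":0.265,"ax":0.0917,"ay":0.04,"az":0},
    {"tx":0.166,"ty":-0.381,"tz":0.225,"ax":0.0917,"ay":0.04,"az":0},
    {"tx":0.175,"ty":-0.401,"tz":0.18,"ax":0.0917,"ay":0.04,"az":0},
    {"tx":0.182,"ty":-0.416,"tz":0.135,"ax":0.0917,"ay":0.04,"az":0},
    {"tx":0,"ty":0,"tz":0,"ax":0,"ay":0,"az":0},
    {"tx":0,"ty":0,"tz":0,"ax":0,"ay":0,"az":0},
    {"tx":0,"ty":0,"tz":0,"ax":0,"ay":0,"az":0},
    {"tx":0,"ty":0,"tz":0,"ax":0,"ay":0,"az":0},
  ],
)

```text
time: 8.57
ee_pos: [608.0, 242.6, 107.5]
orientation: [0.531, 0.813, 0.131, -0.203]
wrist_force: [0.2, 0.5, -8.0]
gripper_width: 0.322
gripper_force: 80.3
```

```bash
cat > foot.py <<'E'
from bar import *
def foot(P,tag):
    t=save("top",f"pics/t{tag}.png"); s=save("scene",f"pics/s{tag}.png"); ct,cs=cam("top"),cam("scene")
    p,q=proj(ct,P).astype(int),proj(cs,P).astype(int)
    a=plain(t,(p[0]-40,p[1]-40,p[0]+15,p[1]+15)); b=plain(s,(q[0]-25,q[1]-40,q[0]+25,q[1]+15))
    A=sorted(a[1],key=lambda v:v[1]); B=sorted(b[1],key=lambda v:v[1])
    for i in (0,1): print("upper lower".split()[i],tri(ct,A[i],cs,B[i]))
    print(a,b)
E
python3 - <<'E'
from foot import *
o=observe();print(o['ee_pos'],o['orientation'],o['wrist_force'],o['torque'],o['joint_pos'].round(3))
foot([622,210,8],7)
E
```

```text
[608.03443936 242.60361695 107.47108538] [ 0.53051745  0.81256865  0.13139595 -0.20253032] [ 0.19422163  0.47508045 -8.03984551] [-1.07111723 -0.48079023  0.03368257] [-0.376  0.544  0.225  1.587 -0.63   1.226  0.519]
upper (array([582.94856107, 201.85733695, 116.24184931]), np.float64(1.1602231902329927))
lower (array([619.25066023, 192.80767438,  14.96031674]), np.float64(2.1116228545014266))
(np.int32(55), [array([255.75003, 166.25   ], dtype=float32), array([264.75003, 175.25   ], dtype=float32)], [np.float32(4.9497476), np.float32(12.727922)]) (np.int32(200), [array([284.60004, 155.20004], dtype=float32), array([296.60004, 179.20004], dtype=float32)], [np.float32(8.049858), np.float32(26.832815)])
```

Call:
move_arm(
  increments=[
    {"tx":0,"ty":0,"tz":-0.06,"ax":0,"ay":0,"az":0},
    {"tx":0,"ty":0,"tz":0,"ax":0,"ay":0,"az":0},
    {"tx":0,"ty":0,"tz":0,"ax":0,"ay":0,"az":0},
    {"tx":0,"ty":0,"tz":0,"ax":0,"ay":0,"az":0},
  ],
)

```text
time: 9.0
ee_pos: [608.6, 241.9, 107.1]
orientation: [0.531, 0.812, 0.132, -0.203]
wrist_force: [-3.3, 3.2, 0.2]
gripper_width: 0.32
gripper_force: 80.6
```

Call:
move_arm(
  increments=[
    {"tx":0,"ty":0,"tz":-0.06,"ax":0,"ay":0,"az":0},
    {"tx":0,"ty":0,"tz":0,"ax":0,"ay":0,"az":0},
    {"tx":0,"ty":0,"tz":0,"ax":0,"ay":0,"az":0},
    {"tx":0,"ty":0,"tz":0,"ax":0,"ay":0,"az":0},
  ],
)

```text
time: 9.33
ee_pos: [608.7, 242.3, 106.6]
orientation: [0.531, 0.812, 0.133, -0.203]
wrist_force: [-4.8, 4.0, 6.1]
gripper_width: 0.316
gripper_force: 81.1
```

The foot is firmly on the bench now. I'll tip the last 30°.

Call:
move_arm(
  increments=[
    {"tx":0.186,"ty":-0.428,"tz":0.1,"ax":0.0917,"ay":0.04,"az":0},
    {"tx":0.189,"ty":-0.434,"tz":0.05,"ax":0.0917,"ay":0.04,"az":0},
    {"tx":0.19,"ty":-0.435,"tz":0.0,"ax":0.0917,"ay":0.04,"az":0},
    {"tx":0.189,"ty":-0.432,"tz":-0.05,"ax":0.0917,"ay":0.04,"az":0},
    {"tx":0.185,"ty":-0.424,"tz":-0.09,"ax":0.0917,"ay":0.04,"az":0},
    {"tx":0,"ty":0,"tz":0,"ax":0,"ay":0,"az":0},
    {"tx":0,"ty":0,"tz":0,"ax":0,"ay":0,"az":0},
    {"tx":0,"ty":0,"tz":0,"ax":0,"ay":0,"az":0},
    {"tx":0,"ty":0,"tz":0,"ax":0,"ay":0,"az":0},
  ],
)

```text
time: 10.08
ee_pos: [632.5, 186.7, 104.3]
orientation: [0.48, 0.732, 0.264, -0.405]
wrist_force: [0.1, 1.2, -8.0]
gripper_width: 0.319
gripper_force: 79.9
```

```bash
python3 - <<'E'
from foot import *
from scipy.spatial.transform import Rotation as Ro
o=observe();print(o['ee_pos'],o['wrist_force'],o['torque'],o['joint_pos'].round(3)); print(Ro.from_quat(o['orientation']).as_matrix().round(3))
foot([626,201,8],8)
s=cv2.imread("pics/s8.png"); t=cv2.imread("pics/t8.png")
B=cv2.resize(s[100:200,250:340],(540,600),interpolation=cv2.INTER_CUBIC)
A=cv2.resize(t[120:195,230:300],(260,279),interpolation=cv2.INTER_CUBIC); A=np.vstack([A,np.zeros((321,260,3),np.uint8)])
cv2.imwrite("pics/m8.png",np.hstack([B,A]))
E
```

```text
[632.47770399 186.66194638 104.32307486] [ 0.09491554  1.17193302 -7.9625584 ] [-2.21298939 -0.95009356  0.00776717] [-0.035  0.806  0.115  1.417 -0.929  1.586  0.804]
[[-0.212  0.916 -0.339]
 [ 0.488  0.4    0.776]
 [ 0.847 -0.001 -0.532]]Traceback (most recent call last):
  File "<stdin>", line 4, in <module>
  File "foot.py", line 5, in foot
    a=plain(t,(p[0]-40,p[1]-40,p[0]+15,p[1]+15)); b=plain(s,(q[0]-25,q[1]-40,q[0]+25,q[1]+15))
  File "bar.py", line 5, in plain
    n,l,st,ce=cv2.connectedComponentsWithStats(m); k=1+np.argmax(st[1:,4])
                                                       ~~~~~~~~~^^^^^^^^^^
    return _wrapfunc(a, 'argmax', axis=axis, out=out, **kwds)
    return bound(*args, **kwds)
ValueError: attempt to get argmax of an empty sequence
```

Call:
move_arm(
  increments=[
    {"tx":0,"ty":0,"tz":-0.06,"ax":0,"ay":0,"az":0},
    {"tx":0,"ty":0,"tz":0,"ax":0,"ay":0,"az":0},
    {"tx":0,"ty":0,"tz":0,"ax":0,"ay":0,"az":0},
    {"tx":0,"ty":0,"tz":0,"ax":0,"ay":0,"az":0},
  ],
)

```text
time: 10.52
ee_pos: [632.4, 186.9, 103.6]
orientation: [0.479, 0.732, 0.265, -0.406]
wrist_force: [0.5, -0.2, -8.1]
gripper_width: 0.321
gripper_force: 79.9
```

```bash
python3 - <<'E'
from foot import *
o=observe();print(o['ee_pos'],o['wrist_force'])
s=save("scene","pics/s8.png"); cs=cam("scene")
for z in (0,75,120,150): print(z,proj(cs,[626,201,z]).round(1))
B=cv2.resize(s[100:200,250:340],(540,600),interpolation=cv2.INTER_CUBIC)
cv2.imwrite("pics/m8.png",B[:,:,::-1])
g=s[100:200,250:340].astype(int)
for r in range(120,182,6): print(r,[ (c,int(s[r,c].sum()//3)) for c in range(280,312,2)])
E
```

```text
[632.37505141 186.87203233 103.58692172] [ 0.46121711 -0.22029637 -8.06756915]
0 [297.2 181.6]
75 [296.4 163.1]
120 [295.9 151.6]
150 [295.6 143.7]
120 [(280, 76), (282, 133), (284, 79), (286, 93), (288, 104), (290, 108), (292, 108), (294, 109), (296, 106), (298, 75), (300, 68), (302, 67), (304, 68), (306, 66), (308, 67), (310, 68)]
126 [(280, 67), (282, 148), (284, 82), (286, 67), (288, 66), (290, 73), (292, 66), (294, 67), (296, 66), (298, 69), (300, 68), (302, 65), (304, 69), (306, 67), (308, 75), (310, 66)]
132 [(280, 78), (282, 65), (284, 63), (286, 67), (288, 69), (290, 66), (292, 68), (294, 67), (296, 68), (298, 68), (300, 66), (302, 65), (304, 68), (306, 65), (308, 66), (310, 63)]
138 [(280, 67), (282, 63), (284, 67), (286, 65), (288, 65), (290, 66), (292, 70), (294, 69), (296, 67), (298, 66), (300, 66), (302, 68), (304, 65), (306, 65), (308, 66), (310, 65)]
144 [(280, 64), (282, 66), (284, 67), (286, 64), (288, 63), (290, 65), (292, 68), (294, 114), (296, 126), (298, 115), (300, 68), (302, 69), (304, 67), (306, 67), (308, 67), (310, 65)]
150 [(280, 172), (282, 156), (284, 91
[... 409 characters left out ...]
02), (292, 134), (294, 89), (296, 119), (298, 65), (300, 77), (302, 55), (304, 59), (306, 70), (308, 79), (310, 62)]
168 [(280, 152), (282, 153), (284, 149), (286, 145), (288, 136), (290, 138), (292, 146), (294, 149), (296, 138), (298, 135), (300, 138), (302, 156), (304, 76), (306, 58), (308, 63), (310, 58)]
174 [(280, 128), (282, 113), (284, 127), (286, 140), (288, 132), (290, 131), (292, 147), (294, 149), (296, 153), (298, 149), (300, 154), (302, 191), (304, 195), (306, 190), (308, 176), (310, 95)]
180 [(280, 105), (282, 92), (284, 92), (286, 110), (288, 115), (290, 164), (292, 138), (294, 146), (296, 151), (298, 147), (300, 145), (302, 172), (304, 150), (306, 143), (308, 133), (310, 132)]
```

View pics/m8.png

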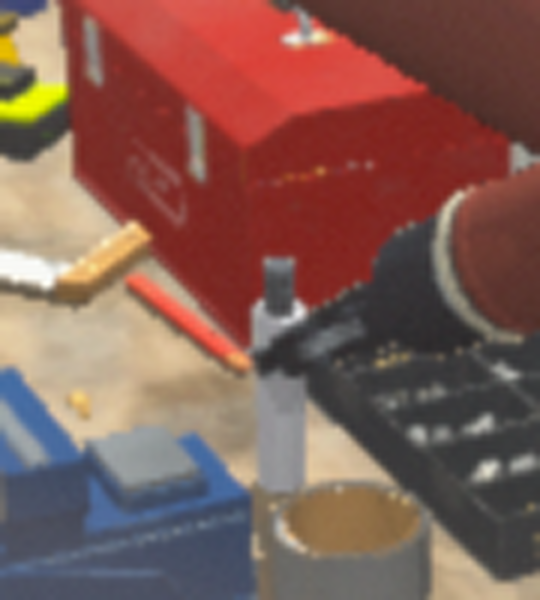

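The bar now stands visibly upright in the scene view, its bottom at about (297,181), behind the duct roll. I'll lower the last millimetres onto the bench.

Call:
move_arm(
  increments=[
    {"tx":0,"ty":0,"tz":-0.06,"ax":0,"ay":0,"az":0},
    {"tx":0,"ty":0,"tz":0,"ax":0,"ay":0,"az":0},
    {"tx":0,"ty":0,"tz":0,"ax":0,"ay":0,"az":0},
  ],
)

```text
time: 10.82
ee_pos: [632.6, 186.8, 102.6]
orientation: [0.479, 0.732, 0.265, -0.406]
wrist_force: [-0.8, -0.3, -2.5]
gripper_width: 0.316
gripper_force: 80.1
```

Call:
move_arm(
  increments=[
    {"tx":0,"ty":0,"tz":-0.06,"ax":0,"ay":0,"az":0},
    {"tx":0,"ty":0,"tz":0,"ax":0,"ay":0,"az":0},
    {"tx":0,"ty":0,"tz":0,"ax":0,"ay":0,"az":0},
  ],
)

```text
time: 11.07
ee_pos: [632.6, 187.2, 102.4]
orientation: [0.478, 0.732, 0.266, -0.406]
wrist_force: [-1.7, -1.8, 5.1]
gripper_width: 0.319
gripper_force: 80.3
```

The bench carries the bar now. I'll release and back off along the tool axis.

Call:
move_arm(
  increments=[
    {"tx":0,"ty":0,"tz":0,"ax":0,"ay":0,"az":0},
    {"tx":0,"ty":0,"tz":0,"ax":0,"ay":0,"az":0},
    {"tx":0,"ty":0,"tz":0,"ax":0,"ay":0,"az":0},
    {"tx":0.15,"ty":-0.35,"tz":0.24,"ax":0,"ay":0,"az":0},
    {"tx":0.34,"ty":-0.776,"tz":0.532,"ax":0,"ay":0,"az":0},
    {"tx":0.34,"ty":-0.776,"tz":0.532,"ax":0,"ay":0,"az":0},
    {"tx":0.34,"ty":-0.776,"tz":0.532,"ax":0,"ay":0,"az":0},
    {"tx":0.17,"ty":-0.38,"tz":0.8,"ax":0,"ay":0,"az":0},
    {"tx":0,"ty":0,"tz":0.8,"ax":0,"ay":0,"az":0},
  ],
  gripper=0.8,
)

```text
time: 11.82
ee_pos: [666.9, 106.2, 186.6]
orientation: [0.481, 0.731, 0.265, -0.405]
wrist_force: [0.4, -0.7, 0.1]
gripper_width: 0.8
gripper_force: 0.0
```

```bash
python3 - <<'E'
from foot import *
import pickle
o=observe();print(o['time'],o['ee_pos'],o['wrist_force'])
c=cam("wrist"); w=save("wrist","pics/w9.png"); t=save("top","pics/t9.png"); s=save("scene","pics/s9.png")
pickle.dump((c,w),open("w9.pkl","wb"))
ct,cs=cam("top"),cam("scene")
for n,cc,im in(("w",c,w),("t",ct,t),("s",cs,s)):
    a=proj(cc,[626.5,200.7,0]);b=proj(cc,[626.5,200.7,120]);h=proj(cc,[626.5,200.7,150]); print(n,a.round(),b.round(),h.round())
    P=np.array([a,b,h]); lo=(P.min(0)-18).astype(int); hi=(P.max(0)+18).astype(int); lo=np.maximum(lo,0)
    try: print(plain(im,(lo[0],lo[1],hi[0],hi[1])))
    except Exception as e: print(e)
E
```

```text
11.8167 [666.91800578 106.20168779 186.63178461] [ 0.41189665 -0.69385267  0.12291795]
w [324. 278.] [323. 204.] [323. 177.]
(np.int32(853), [array([322.33667, 186.1885 ], dtype=float32), array([344.78174, 277.09097], dtype=float32)], [np.float32(28.154444), np.float32(93.63247)])
t [264. 175.] [262. 157.] [261. 153.]
(np.int32(17), [array([276., 137.], dtype=float32), array([280.8, 139.4], dtype=float32)], [np.float32(2.6832814), np.float32(5.3665495)])
s [297. 182.] [296. 152.] [296. 144.]
(np.int32(264), [array([295.64703, 149.91179], dtype=float32), array([296.6881 , 181.14375], dtype=float32)], [np.float32(8.628569), np.float32(31.249311)])
```

The bar stands freely at (626.5, 200.7), as predicted. Next I'll untilt the tool and move over the fixture to measure it with the wrist camera.

Call:
move_arm(
  increments=[
    {"tx":0.0,"ty":-0.5,"tz":0.7,"ax":-0.0985,"ay":-0.043,"az":0},
    {"tx":0.0,"ty":-0.8,"tz":0.7,"ax":-0.0985,"ay":-0.043,"az":0},
    {"tx":0.0,"ty":-0.8,"tz":0.6,"ax":-0.0985,"ay":-0.043,"az":0},
    {"tx":0.0,"ty":-0.8,"tz":0.6,"ax":-0.0985,"ay":-0.043,"az":0},
    {"tx":0.0,"ty":-0.8,"tz":0.6,"ax":-0.0985,"ay":-0.043,"az":0},
    {"tx":0.0,"ty":-0.8,"tz":0.5,"ax":-0.0985,"ay":-0.043,"az":0},
    {"tx":0.0,"ty":-0.8,"tz":0.4,"ax":-0.0985,"ay":-0.043,"az":0},
    {"tx":0.0,"ty":-0.8,"tz":0.4,"ax":-0.0985,"ay":-0.043,"az":0},
    {"tx":0.0,"ty":-0.5,"tz":0,"ax":-0.0985,"ay":-0.043,"az":0},
    {"tx":0,"ty":0,"tz":0,"ax":0,"ay":0,"az":0},
  ],
)

```text
time: 12.8
ee_pos: [665.7, -52.3, 300.6]
orientation: [0.546, 0.838, -0.0, 0.003]
wrist_force: [-0.7, 1.8, -0.2]
gripper_width: 0.797
gripper_force: 0.0
```

Call:
move_arm(
  increments=[
    {"tx":0,"ty":0,"tz":0,"ax":0,"ay":0,"az":0},
    {"tx":0,"ty":0,"tz":0,"ax":0,"ay":0,"az":0},
    {"tx":0,"ty":0,"tz":0,"ax":0,"ay":0,"az":0},
  ],
)

```text
time: 13.05
ee_pos: [665.7, -54.6, 297.6]
orientation: [0.548, 0.836, -0.0, -0.002]
wrist_force: [0.3, -0.4, 0.4]
gripper_width: 0.798
gripper_force: 0.0
```

```bash
python3 - <<'E'
from foot import *
import pickle
o=observe();print(o['time'],o['ee_pos'],o['orientation'],o['joint_pos'].round(2))
c=cam("wrist"); w=save("wrist","pics/w10.png"); pickle.dump((c,w),open("w10.pkl","wb"))
print(proj(c,[683,-79,80]),proj(c,[555,-68,30]))
E
```

```text
13.05 [665.65619518 -54.56698267 297.63399465] [ 5.48199084e-01  8.36346185e-01 -3.98796613e-04 -1.63214291e-03] [-0.29  0.37  0.41  1.37 -0.15  1.44  0.53]
[329.47378887 202.15639729] [232.01504812 139.30524318]
```

View pics/w10.png

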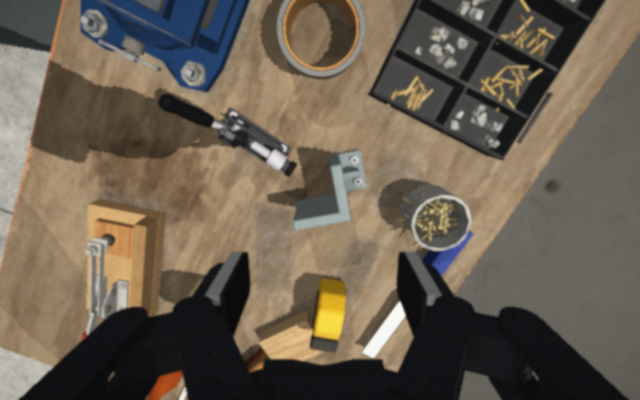

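The view shows the lever grip from its tip at (162,100) to about (212,124), and the clamp body up to the black pad at (290,168). The angle block's corner is at about (350,220), its walls running to (295,225) and (337,160), so the pocket opens up-left towards the clamp. Now I'll extract exact pixels.

```bash
python3 - <<'E'
from h import *
import pickle
c,w=pickle.load(open("w10.pkl","rb"))
g=w.astype(int)
# classify: L light grey-green top, D dark grey wall, k black, . other
for r in range(144,236,2):
    row=""
    for x in range(270,376,2):
        p=g[r,x]; m=p.mean(); sat=p.max()-p.min(); warm=p[0]-p[2]
        row+= "L" if (m>135 and warm<12) else "k" if m<45 else "D" if warm<6 else "."
    print(r,row)
print([w[218,x].tolist() for x in range(300,350,8)], [w[200,x].tolist() for x in range(310,356,6)])
E
```

```text
144 DDDDDDL..............................................
146 DDDDDDLLL............................................
148 kkDDDDDLLD...........................................
150 DDLLDDDLLD.................................DD........
152 LLLLLDDDD.............................DDLLLLLL.......
154 LLLLLLLDD......................DDDDDLLLLLLLLLL.......
156 LLLLLLLL......................DDDDDLLLLLDLLLLL.......
158 LLLLLLLLL.....................DDDDDLLLLLLLLLLL.......
160 LLLLLLLL......................DDDDDDLLLLLLDLLL.......
162 LLLLLLLLDD....................DDDDDDLLLLLLLLLL.......
164 LLLLLLLDDDkkk.................DDDDDDLLLLLLLLLLL......
166 .LLLLLLDDDkkk.................DDLLLLLDDDDDLLLLL......
168 ...LLLDDDkkk..................DLLLLLDDDDDDDDDLL......
170 .......Dkkk....................LLLLLDDDDDDDDDLL......
172 ........kkk....................LLLLLDDDDDLLLLLL......
174 ........kk.....................DLLLLLLLLLLLLLLL......
176 ...............................DLLLLLLLLLLLLLLLL.....
178 ...............................DLLLLLLLLLDDLLLLL.....
180 ................................LLLLLLLLLDDLLLLL....
[... 1106 characters left out ...]
0 ............DDDLLLLLLLLLLLLLLLLLLLLLLLLL.............
222 ............LLLLLLLLLLLLLLLLLLLLLLL..................
224 ............LLLLLLLLLLLLLLLLL........................
226 ............LLLLLLLLLLLL.............................
228 ............LLLLLL...................................
230 .....................................................
232 .....................................................
234 .....................................................
[[79, 86, 84], [116, 126, 124], [153, 165, 162], [166, 178, 175], [165, 176, 174], [163, 175, 172], [163, 176, 171]] [[69, 74, 73], [68, 73, 73], [69, 75, 74], [69, 75, 73], [69, 76, 74], [163, 177, 172], [158, 168, 162], [177, 152, 120]]
```

```bash
cat > fix.py <<'E'
from h import *
import pickle
c,w=pickle.load(open("w10.pkl","rb"))
b=(w.astype(float).mean(2)+ 0)  # brightness
wm=w[:,:,0].astype(float)-w[:,:,2]
def cross(v,t):   # first subpixel upward crossing
    for i in range(len(v)-1):
        if v[i]<t<=v[i+1]: return i+(t-v[i])/(v[i+1]-v[i])
Ai=[(328+cross(b[r,328:348],120),r) for r in range(199,212)]
Ao=[(342+cross(wm[r,342:360],12),r) for r in range(192,217)]
Bi=[(x,206+cross(b[206:228,x],120)) for x in range(300,336)]
Bo=[(x,216+cross(wm[216:236,x],12)) for x in range(298,346)]
def W(L): return np.array([onz(c,(u+.0,v+.0),80)[:2] for u,v in L])
def fit(P):
    vx,vy,x,y=cv2.fitLine(P.astype(np.float32),cv2.DIST_HUBER,0,.01,.01).ravel(); return np.array([x,y]),np.array([vx,vy])
def inter(l,m):
    s=np.linalg.solve(np.c_[l[1],-m[1]],m[0]-l[0]); return l[0]+s[0]*l[1]
ls=[fit(W(L)) for L in (Ai,Ao,Bi,Bo)]
for n,l in zip("Ai Ao Bi Bo".split(),ls): print(n,l[0].round(1),np.degrees(np.arctan2(l[1][1],l[1][0])).round(2))
print("inner",inter(ls[0],ls[2]),"outer",inter(ls[1],ls[3]))
# grip of lever: black elongated
m=((b<50)).astype(np.uint8); m[:90]=0;m[135:]=0;m[:,:150]=0;m[:,222:]=0
n,l,st,ce=cv2.connectedComponentsWithStats(m);k=1+np.argmax(st[1:,4]); ys,xs=np.where(l==k)
print("grip",st[k],cv2.minAreaRect(np.c_[xs,ys].astype(np.float32)))
m=((b<45)).astype(np.uint8); m[:160]=0;m[178:]=0;m[:,:282]=0;m[:,300:]=0
ys,xs=np.where(m); print("pad",xs.mean(),ys.mean(),cv2.minAreaRect(np.c_[xs,ys].astype(np.float32)), onz(c,(xs.mean(),ys.mean()),30))
E
python3 fix.py
python3 - <<'E'
from h import *
t=cv2.imread("pics/t9.png")[:,:,::-1].astype(int); print("top view")
for r in range(172,224,1):
    print(r,"".join("L" if (p.mean()>125 and p[0]-p[2]<12) else "k" if p.mean()<50 else "D" if p[0]-p[2]<6 else "." for p in t[r,296:358]))
E
```

```text
Ai [692.6 -79. ] -56.04
Ao [702.6 -74.3] -56.0
Bi [682.8 -95.1] 34.3
Bo [ 684.  -107.7] 34.22
inner [696.9588  -85.44062] outer [712.2053   -88.470024]
grip [158  94  56  34 857] ((184.83172607421875, 110.88428497314453), (57.79056930541992, 17.452070236206055), 25.76932716369629)
pad 289.703125 168.53125 ((289.7691955566406, 168.3461456298828), (4.992301940917969, 13.590154647827148), 33.690067291259766) [629.4809707  -73.39782274  30.        ]
top view
172 kkkk............kk............................................
173 kkkk...........k..............................................
174 kkkk........kkk...............................................
175 kkkk........k.................................................
176 kkk.....k.k..............................LLLLLL...............
177 kkk.kkkkkkk.k....................LLLLLLLLLLLLLL...............
178 kkkkkk...kkkk.................LLLLLLLLLLLLLLLLL...............
179 kk.........k..................LLLLLLLLLLLLDLLL................
180 k.............................LLLDDDDDDDDDDDLLL...............
181 k.............................DDDD
[... 2142 characters left out ...]
..............................
214 ...........kkkkkkDDDDDD.DD....................................
215 .........kkkkkkkkDDDDk.DD.....................................
216 D........kkkkkDDDDDDDDkk......................................
217 DD.......kkkkDDDDDDDDDk.......................................
218 DDD............DDDDDDDD.......................................
219 DDDDD...........DDDLLD........................................
220 LLLLDD............DDD.........................................
221 .LLLLDD............D..........................................
222 .LLL.LD.......................................................
223 .LL..LDD......................................................
```

Fixture found: the walls meet at (697.0, -85.4) on z = 80, at 124° and 214°. That puts the fixture's x axis at -10.9° and the seat at (676, -81.4). The pad seen at (629.5, -73.4) fits. Now back over the standing bar.

Call:
move_arm(
  increments=[
    {"tx":-0.1,"ty":0.6,"tz":0,"ax":0,"ay":0,"az":0},
    {"tx":-0.167,"ty":1,"tz":0,"ax":0,"ay":0,"az":0},
    {"tx":-0.167,"ty":1,"tz":0,"ax":0,"ay":0,"az":0},
    {"tx":-0.167,"ty":1,"tz":0,"ax":0,"ay":0,"az":0},
    {"tx":-0.167,"ty":1,"tz":0,"ax":0,"ay":0,"az":0},
    {"tx":-0.167,"ty":1,"tz":0,"ax":0,"ay":0,"az":0},
    {"tx":-0.167,"ty":1,"tz":0,"ax":0,"ay":0,"az":0},
    {"tx":-0.167,"ty":1,"tz":0,"ax":0,"ay":0,"az":0},
    {"tx":-0.167,"ty":1,"tz":0,"ax":0,"ay":0,"az":0},
    {"tx":-0.167,"ty":1,"tz":0,"ax":0,"ay":0,"az":0},
  ],
  gripper=1,
)

```text
time: 13.93
ee_pos: [625.7, 185.8, 298.1]
orientation: [0.549, 0.836, -0.001, -0.001]
wrist_force: [0.4, -1.4, 0.6]
gripper_width: 1.0
gripper_force: 0.0
```

Call:
move_arm(
  increments=[
    {"tx":0,"ty":0.6,"tz":-0.5,"ax":0,"ay":0,"az":0},
    {"tx":0,"ty":0,"tz":-0.8,"ax":0,"ay":0,"az":0},
    {"tx":0,"ty":0,"tz":-0.7,"ax":0,"ay":0,"az":0},
    {"tx":0,"ty":0,"tz":0,"ax":0,"ay":0,"az":0},
    {"tx":0,"ty":0,"tz":0,"ax":0,"ay":0,"az":0},
    {"tx":0,"ty":0,"tz":0,"ax":0,"ay":0,"az":0},
  ],
)

```text
time: 14.43
ee_pos: [626.5, 199.4, 249.3]
orientation: [0.549, 0.836, -0.0, 0.0]
wrist_force: [-0.5, 0.7, -0.6]
gripper_width: 0.999
gripper_force: 0.0
```

```bash
python3 - <<'E'
from foot import *
import pickle
o=observe();print(o['time'],o['ee_pos'],o['orientation'],o['joint_pos'].round(2))
c=cam("wrist"); w=save("wrist","pics/w11.png"); pickle.dump((c,w),open("w11.pkl","wb"))
print(proj(c,[626.5,200.7,150]),proj(c,[626.5,200.7,120]),proj(c,[626.5,200.7,0]),proj(c,o['ee_pos']+np.array([0,0,-25])))
g=w.astype(int)
for r in range(200,360,5): print(r,"".join("L" if (p.mean()>130 and p.max()-p.min()<25) else "k" if p.mean()<55 else "." for p in g[r,240:410:3]))
ct,cs=cam("top"),cam("scene"); cw,ww=pickle.load(open("w10.pkl","rb"))
print("top inner/outer corner",proj(ct,[697,-85.4,80]),proj(ct,[704.6,-87,80]),"lever tip",proj(ct,[490.3,-45.7,84.6]),proj(cw,[490.3,-45.7,84.6]))
for z,uv in ((134,(269,199)),(172,(254,207)),(172,(238,222))): print("vice",z,onz(ct,uv,z).round())
h=cv2.cvtColor(ww,cv2.COLOR_RGB2HSV); m=cv2.inRange(h,(100,80,30),(125,255,255)); m[140:]=0; m[:,270:]=0
n,l,st,ce=cv2.connectedComponentsWithStats(m); k=1+np.argmax(st[1:,4]); cn=cv2.findContours((l==k).astype(np.uint8),0,2)[0][0]; hl=cv2.approxPolyDP(cv2.convexHull(cn),4,True)[:,0]
for p in hl: print(p,onz(cw,p,16)[:2].round(),onz(cw,p,134)[:2].round(),onz(cw,p,172)[:2].round())
E
```

```text
14.4333 [626.47637617 199.42455007 249.32025505] [ 5.48616165e-01  8.36074175e-01 -4.31894995e-04  3.01082890e-04] [-0.6   0.36  0.3   1.47 -0.11  1.33  0.11]
[324.09559211 210.74246869] [323.99928068 198.26954048] [323.76229191 167.57802427] [323.39099176 263.2849271 ]
200 ...........................................kkk.....kkkk..
205 ..........................................kkk..........kk
210 .........................................kkk....LLL.LL...
215 ........................................kkk....LL...LLL.L
220 .......................................kkk.....LL..LLL..L
225 ......................................kkk......L........L
230 .....................................kkk.................
235 ..LLLLLLLLL.........................kkk.kkkkk.......LLLLL
240 LL..........LLL....................kkk....kkkkkk...LLLLLL
245 ...............LL..................kk........kkkkkkLL.LLL
250 .................L................kkk............kkkkk..L
255 ..................LL.............kkk.......LL..L....kkkkk
260 ...................L............kkk..........LLL........k
265 ...................
[... 947 characters left out ...]
............kkkkkkkkk
345 .................LLLLLLL............................kkkkk
350 .................LLLLLLL................................k
355 .....................LLLL................................
top inner/outer corner [338.23631151 177.7827517 ] [339.48670924 176.42730711] lever tip [303.532453  216.2022493] [160.61342124  97.46013032]
vice 134 [473.  82. 134.]
vice 172 [404.  99. 172.]
vice 172 [330. 117. 172.]
[248   0] [520.  77.] [554.  58.] [565.  53.]
[222  68] [516.   1.] [551.   5.] [563.   6.]
[207  90] [507. -29.] [545. -16.] [557. -12.]
[183  86] [481. -36.] [526. -21.] [541. -16.]
[81 29] [361. -23.] [442. -12.] [468.  -8.]
[81  0] [355.   5.] [438.   8.] [465.   9.]
```

```bash
python3 - <<'E'
from foot import *
import pickle
c,w=pickle.load(open("w11.pkl","rb")); g=w.astype(int).mean(2).astype(int)
for r in range(150,232,5): print(r,g[r,290:362:4].tolist())
s=save("scene","pics/s11.png"); print(plain(s,(278,130,318,190)))
E
```

```text
150 [87, 78, 68, 66, 70, 85, 93, 101, 121, 124, 122, 128, 151, 170, 171, 171, 176, 180]
155 [97, 87, 84, 83, 86, 91, 87, 115, 124, 125, 123, 128, 139, 168, 173, 178, 176, 174]
160 [97, 84, 86, 88, 86, 91, 93, 120, 124, 123, 125, 125, 137, 156, 179, 178, 168, 170]
165 [157, 116, 105, 89, 87, 93, 101, 120, 124, 130, 127, 130, 134, 143, 178, 177, 163, 163]
170 [159, 155, 149, 157, 164, 162, 117, 141, 233, 237, 240, 238, 239, 188, 167, 174, 167, 165]
175 [154, 153, 156, 155, 163, 156, 134, 157, 149, 98, 80, 143, 233, 241, 209, 169, 164, 165]
180 [143, 141, 137, 148, 149, 154, 152, 148, 59, 57, 69, 72, 88, 224, 240, 172, 168, 163]
185 [152, 145, 143, 143, 143, 159, 155, 103, 60, 71, 90, 89, 88, 115, 240, 186, 173, 172]
190 [155, 148, 137, 145, 161, 166, 151, 92, 57, 57, 90, 109, 110, 91, 236, 163, 166, 166]
195 [164, 151, 147, 153, 166, 167, 163, 81, 57, 58, 96, 110, 108, 100, 189, 157, 165, 163]
200 [158, 147, 150, 161, 166, 162, 163, 133, 55, 58, 96, 111, 106, 97, 149, 152, 166, 165]
205 [157, 157, 161, 164, 164, 164, 164, 167, 121, 58, 97, 105, 103, 145, 150, 149, 161, 169]
210 [152, 149, 157, 160, 163, 163, 162, 165, 168, 168, 148, 154, 150, 148, 138, 142, 159, 146]
215 [148, 152, 155, 163, 165, 164, 164, 169, 173, 171, 159, 150, 152, 146, 144, 147, 148, 73]
220 [145, 149, 154, 164, 165, 165, 164, 164, 167, 168, 163, 135, 128, 137, 144, 138, 105, 28]
225 [142, 151, 154, 162, 156, 164, 165, 163, 161, 160, 153, 136, 138, 137, 141, 131, 33, 30]
230 [84, 109, 159, 153, 157, 167, 166, 163, 161, 157, 154, 142, 136, 140, 139, 62, 30, 35]
(np.int32(258), [array([295.20697, 149.13965], dtype=float32), array([296.8105 , 181.20947], dtype=float32)], [np.float32(8.389495), np.float32(32.10989)])
```

```bash
cat > head.py <<'E'
from bar import *
def head(c,w,P,z=150,rad=45):
    u,v=proj(c,P).astype(int); x0,y0=u-rad,v-rad
    s=w[y0:v+rad,x0:u+rad].astype(int); m=((s.max(2)-s.min(2)<14)&(s.mean(2)<125)).astype(np.uint8)
    m=cv2.morphologyEx(m,cv2.MORPH_OPEN,np.ones((5,5),np.uint8))
    n,l,st,ce=cv2.connectedComponentsWithStats(m)
    out=[]
    for k in range(1,n):
        if st[k,4]>150: out.append((st[k].tolist(),(ce[k]+[x0,y0]).round(1).tolist(),onz(c,ce[k]+[x0,y0],z).round(1).tolist()))
    return m,out,(x0,y0)
E
python3 - <<'E'
from head import *
import pickle
c,w=pickle.load(open("w11.pkl","rb"))
m,o,_=head(c,w,[626.5,200.7,150]); print(o)
for r in m[::3]: print("".join(".#"[v] for v in r[::2]))
s=cv2.imread("pics/s11.png").astype(int).mean(2).astype(int); 
for r in range(134,156,2): print(r,s[r,286:308].tolist())
E
```

```text
[([39, 10, 26, 33, 703], [330.3, 190.9], [624.7, 215.6, 150.0]), ([60, 36, 30, 54, 912], [358.1, 235.0], [656.2, 193.5, 150.0]), ([0, 57, 24, 33, 414], [290.3, 237.5], [612.3, 172.4, 150.0])]
..................###........................
.............................................
.............................................
.............................................
......................#######................
.....................##########..............
....................############.............
....................############.............
....................#############............
....................#############............
....................#############............
....................#############............
.....................###########............#
......................#########............##
..........................##..............###
.........................................####
.........................................####
........................................#####
.......................................######
##................................
[... 823 characters left out ...]
 65, 64, 63, 65, 64]
142 [63, 62, 64, 62, 64, 63, 79, 128, 119, 114, 116, 128, 82, 64, 63, 64, 65, 63, 67, 64, 63, 66]
144 [62, 64, 62, 60, 64, 62, 65, 72, 72, 73, 74, 78, 70, 63, 65, 64, 64, 62, 68, 64, 64, 65]
146 [63, 65, 63, 62, 61, 64, 68, 73, 70, 69, 70, 76, 118, 80, 67, 65, 66, 67, 63, 66, 65, 63]
148 [63, 63, 62, 63, 62, 63, 66, 70, 66, 69, 67, 73, 81, 68, 63, 63, 67, 67, 67, 66, 65, 65]
150 [62, 62, 61, 63, 62, 81, 139, 102, 74, 68, 73, 105, 194, 210, 111, 68, 63, 65, 66, 65, 66, 66]
152 [76, 66, 63, 65, 62, 80, 139, 148, 150, 186, 191, 174, 164, 152, 89, 66, 63, 67, 65, 66, 68, 68]
154 [115, 82, 76, 67, 62, 78, 134, 141, 143, 147, 148, 145, 143, 140, 87, 68, 68, 71, 71, 70, 70, 74]
```

```bash
python3 - <<'E'
from head import *
import pickle
c,w=pickle.load(open("w11.pkl","rb")); g=w.astype(int)
for r in range(124,172,3): print(r," ".join("%d/%d"%(g[r,x].mean(),g[r,x,0]-g[r,x,2]) for x in range(304,352,3)))
print(onz(c,(330,194),150),onz(c,(328,188),120))
cs=cam("scene")
print(tri(c,(330,194),cs,(295.3,143.2)))
for q in ([626.5,200.7],[625,210],[624,215]): print(q,[proj(cs,[*q,z]).round(1).tolist() for z in(0,120,150)],[proj(c,[*q,z]).round(1).tolist() for z in(0,120,150)])
s=cv2.imread("pics/s11.png").astype(int).mean(2).astype(int)
for r in range(174,188): print(r,s[r,286:308].tolist())
E
```

```text
124 134/45 128/41 141/43 158/46 168/53 170/57 169/60 159/59 148/59 147/61 147/61 149/57 154/54 146/52 139/45 132/40
127 135/44 139/43 150/46 160/49 176/55 175/57 167/59 157/59 153/59 156/61 151/59 153/57 148/53 143/52 137/45 139/42
130 140/44 152/44 157/48 160/51 171/55 175/57 170/61 160/57 160/60 156/61 152/59 154/58 144/53 140/52 137/46 149/48
133 141/51 150/50 161/51 159/54 167/56 175/60 171/60 163/61 162/60 152/60 153/60 144/57 144/54 138/55 139/50 156/51
136 148/55 150/52 150/51 155/56 163/57 167/61 162/60 167/62 170/62 156/59 144/57 137/56 142/56 141/58 150/58 157/54
139 141/55 139/53 145/55 146/55 169/59 168/59 168/63 169/64 167/64 152/58 133/52 136/57 144/58 143/60 157/59 166/59
142 75/29 87/38 112/47 106/42 160/56 161/55 158/57 166/59 163/61 151/58 136/54 140/58 140/60 153/60 164/58 170/61
145 70/28 68/29 73/29 88/33 102/37 99/36 87/33 135/41 152/43 147/47 142/53 147/61 152/61 163/62 169/61 167/63
148 69/29 70/30 78/33 92/36 95/35 98/24 111/6 123/3 125/3 121/4 133/13 151/47 166/61 168/64 169/64 169/63
151 70/30 77/32 89/38 90/36 93/31 115/5 124/3 125/4 124/3 122/2 127/3 138/
[... 2026 characters left out ...]
7, 155, 173, 178, 172, 169, 148, 173, 146]
182 [105, 105, 102, 101, 91, 92, 104, 106, 113, 112, 117, 129, 163, 178, 172, 162, 143, 121, 118, 114, 120, 113]
183 [93, 92, 81, 81, 78, 80, 100, 104, 111, 121, 160, 184, 176, 155, 133, 116, 110, 105, 107, 105, 106, 106]
184 [77, 76, 73, 77, 77, 80, 107, 116, 154, 160, 171, 176, 146, 114, 108, 102, 103, 105, 106, 106, 107, 106]
185 [80, 81, 79, 92, 90, 95, 148, 155, 162, 166, 185, 180, 123, 106, 102, 102, 104, 106, 106, 106, 106, 107]
186 [91, 94, 98, 98, 91, 94, 158, 161, 159, 176, 199, 189, 125, 108, 106, 102, 104, 107, 107, 107, 105, 106]
187 [87, 82, 83, 81, 79, 93, 160, 162, 159, 163, 188, 210, 135, 110, 106, 103, 105, 106, 105, 104, 106, 106]
```

The wrist view puts the standing bar at about (625.8, 210), upright: base rim at row 147, shoulder ring at row 188. That is 9 mm beyond my estimate, and I trust the close view. I'll centre on it, go down and grip from above.

Call:
move_arm(
  increments=[
    {"tx":0,"ty":0.38,"tz":-0.4,"ax":0,"ay":0,"az":0},
    {"tx":0,"ty":0,"tz":-0.8,"ax":0,"ay":0,"az":0},
    {"tx":0,"ty":0,"tz":-0.8,"ax":0,"ay":0,"az":0},
    {"tx":0,"ty":0,"tz":-0.8,"ax":0,"ay":0,"az":0},
    {"tx":0,"ty":0,"tz":-0.8,"ax":0,"ay":0,"az":0},
    {"tx":0,"ty":0,"tz":-0.8,"ax":0,"ay":0,"az":0},
    {"tx":0,"ty":0,"tz":-0.7,"ax":0,"ay":0,"az":0},
    {"tx":0,"ty":0,"tz":-0.36,"ax":0,"ay":0,"az":0},
    {"tx":0,"ty":0,"tz":0,"ax":0,"ay":0,"az":0},
    {"tx":0,"ty":0,"tz":0,"ax":0,"ay":0,"az":0},
  ],
)

```text
time: 15.37
ee_pos: [625.9, 210.1, 112.6]
orientation: [0.548, 0.837, -0.0, 0.0]
wrist_force: [0.5, -0.0, 0.0]
gripper_width: 1.002
gripper_force: 0.0
```

```bash
python3 - <<'E'
from head import *
import pickle
o=observe();print(o['time'],o['ee_pos'],o['wrist_force'])
c=cam("wrist"); w=save("wrist","pics/w12.png"); pickle.dump((c,w),open("w12.pkl","wb"))
print(proj(c,[625.8,210,150]), proj(c,[625.8,210,120]),proj(c,[*o['ee_pos'][:2],150]))
g=w.astype(int)
for r in range(190,400,7): print(r,"".join("L" if (p.mean()>130 and p.max()-p.min()<25) else "k" if p.mean()<45 else "D" if p.max()-p.min()<14 else "." for p in g[r,200:450:4]))
E
```

```text
15.3667 [625.94831035 210.12200935 112.62804165] [ 0.45273151 -0.04393438  0.00980303]
[322.85291767 362.76649966] [322.94659081 303.39255767] [323.46455427 362.62528187]
190 .............................DDDDDD......................kkkkkk
197 ...........................DDDDDDDDD....................kkkkkkk
204 ...........................DDDDDDDDDD..................kkkkkkkD
211 ...........................DDDDDDDDDD.................kkkkkkkDD
218 ..........................DDDDDDDDDDD................kkkkkkkDDD
225 ..........................DDDDDDDDDDDD..............kkkkkkkDD..
232 ..........................DDDDDDDDDDDD.............kkkkkkkDDDDD
239 ..........................DDDDDDDDDDDDD...........kkkkkkkDDDDDD
246 .........................DDDDDDDDDDDDDD..........kkkkkkkDDDDDDL
253 .........................DDDDDDDDDDDDDD.........kkkkkkDDDDDDDDD
260 ..DDDk...................DDDDDDDDDDDDDDD.......kkkkkkDkkkDDDDD.
267 .DDDkkk.................DDDDDLLLLLLLDDDD......kkkkkkDkkkkkkDDDD
274 DDDkkkk.................DDLLLLLLLDLLLLLDD....kkkkkkDDDDkkkkkDDD
281 DDkkkkk.................LLLLLDDkkkDDDLLLD
[... 410 characters left out ...]
kDkkkkkkkkkDD.Lkkkkk
330 kkkkLLLLDDDDDDDDDDDDDDD...DkDDDDDDDDDkkkkkkDkkkkkkkkkkkDLLDkkkk
337 kkk......LLLLDDDDDDDDDD..DDDDDDDDDDDDDDkkkDDDDDDkkkkkkkkkkDDkkk
344 kkk..........LLLDDDDDDD..DDDDDDDDDDDDDkkDDDDDDDDDDDkkkkkkkkkkkk
351 kkkk............LLDDDD...DDDDDDDDDDDDDDkDDDDDDDLDLLDDDDDkkkkkkk
358 kkkkkk...........DDDDD...DDDDDDDDDDDDDkkDDDDDDDD.LLL.DDDDkkkkkk
365 kkkkkkk.........kkkkkkkkkkkkkkkkkkkkkkkkkkkkkkDDLLLDDLDDkkkkkkk
372 kkkkkkkk.....kkkkkkkkkkkkkkkkkkkkkkkkkkkkkkkkkkkkDDLLLkkkkkkkkk
379 kkkkkkkkkkkkkkkkkkkkkkkkkkkkkkkkkkkkkkkkkkkkkkkkkkkkkkkkkkkkkkk
386 kkkkkkkkkkkkkkkkkkkkkkkkkkkkkkkkkkkkkkkkkkkkkkkkkkkkkkkkkkkkkkk
393 kkkkkkkkkkkkkkkkkkkkkkkkkkkkkkkkkkkkkkkkkkkkkkkkkkkkkkkkkkkkkkk
```

The ring sits centred between the fingers within 1–2 mm. Gripping and lifting 12 mm.

Call:
move_arm(
  increments=[
    {"tx":0,"ty":0,"tz":0,"ax":0,"ay":0,"az":0},
    {"tx":0,"ty":0,"tz":0,"ax":0,"ay":0,"az":0},
    {"tx":0,"ty":0,"tz":0,"ax":0,"ay":0,"az":0},
    {"tx":0,"ty":0,"tz":0,"ax":0,"ay":0,"az":0},
    {"tx":0,"ty":0,"tz":0,"ax":0,"ay":0,"az":0},
    {"tx":0,"ty":0,"tz":0,"ax":0,"ay":0,"az":0},
    {"tx":0,"ty":0,"tz":0.5,"ax":0,"ay":0,"az":0},
    {"tx":0,"ty":0,"tz":0,"ax":0,"ay":0,"az":0},
    {"tx":0,"ty":0,"tz":0,"ax":0,"ay":0,"az":0},
    {"tx":0,"ty":0,"tz":0,"ax":0,"ay":0,"az":0},
  ],
  gripper=0,
  squeeze=80,
)

```text
time: 16.25
ee_pos: [625.2, 209.5, 124.2]
orientation: [0.548, 0.836, -0.001, -0.0]
wrist_force: [-1.0, -0.4, -9.2]
gripper_width: 0.33
gripper_force: 80.4
```

```bash
cat > ring.py <<'E'
from h import *
def ring(c,w,zr):
    # white shoulder ring: edges along several rows/cols -> world points at zr
    s=w.astype(int); m=((s.mean(2)>150)&(s.max(2)-s.min(2)<20)).astype(np.uint8)
    m[:240]=0;m[345:]=0;m[:,:275]=0;m[:,385:]=0
    n,l,st,ce=cv2.connectedComponentsWithStats(m);k=1+np.argmax(st[1:,4])
    ys,xs=np.where(l==k); pts=np.c_[xs,ys].astype(np.float32)
    h=cv2.convexHull(pts)[:,0]
    P=np.array([onz(c,p,zr)[:2] for p in h])
    return st[k],P
def circ(P):
    A=np.c_[2*P,np.ones(len(P))]; x=np.linalg.lstsq(A,(P**2).sum(1),rcond=None)[0]
    return x[:2],np.sqrt(x[2]+x[:2]@x[:2])
E
python3 - <<'E'
from ring import *
import pickle
o=observe();print(o['time'],o['ee_pos'],o['wrist_force'],o['torque'])
c=cam("wrist"); w=save("wrist","pics/w13.png"); pickle.dump((c,w),open("w13.pkl","wb"))
for cc,ww,z in ((*pickle.load(open("w12.pkl","rb")),120),(c,w,132.5)):
    st,P=ring(cc,ww,z); 
    ctr,r=circ(P); 
    for _ in range(3):
        e=np.abs(np.linalg.norm(P-ctr,axis=1)-r); P=P[e<1.5]; ctr,r=circ(P)
    print(st,ctr,r,len(P))
E
```

```text
16.25 [625.23526227 209.49755328 124.17428832] [-1.00815156 -0.37111892 -9.16742437] [ 0.02605612  0.03406915 -0.01700492]
[330 265  15   9  86] [624.58402069 225.92521195] 2.297931885751704 13Traceback (most recent call last):
  File "<stdin>", line 6, in <module>
  File "ring.py", line 6, in ring
    n,l,st,ce=cv2.connectedComponentsWithStats(m);k=1+np.argmax(st[1:,4])
                                                      ~~~~~~~~~^^^^^^^^^^
    return _wrapfunc(a, 'argmax', axis=axis, out=out, **kwds)
    return bound(*args, **kwds)
ValueError: attempt to get argmax of an empty sequence
```

Bar is held centred (torque ≈ 0) and upright. I'll lift it to z≈225 and carry it upright to above the pocket, 6 mm short of the seat.

Call:
move_arm(
  increments=[
    {"tx":0,"ty":0,"tz":0.7,"ax":0,"ay":0,"az":0},
    {"tx":0,"ty":0,"tz":1,"ax":0,"ay":0,"az":0},
    {"tx":0.1,"ty":-0.4,"tz":1,"ax":0,"ay":0,"az":0},
    {"tx":0.15,"ty":-0.8,"tz":1,"ax":0,"ay":0,"az":0},
    {"tx":0.15,"ty":-1,"tz":0.4,"ax":0,"ay":0,"az":0},
    {"tx":0.15,"ty":-1,"tz":0,"ax":0,"ay":0,"az":0},
    {"tx":0.15,"ty":-1,"tz":0,"ax":0,"ay":0,"az":0},
    {"tx":0.15,"ty":-1,"tz":0,"ax":0,"ay":0,"az":0},
    {"tx":0.15,"ty":-1,"tz":0,"ax":0,"ay":0,"az":0},
    {"tx":0.15,"ty":-1,"tz":0,"ax":0,"ay":0,"az":0},
  ],
)

```text
time: 17.13
ee_pos: [654.2, 28.5, 226.7]
orientation: [0.548, 0.836, -0.001, -0.0]
wrist_force: [0.7, 1.0, -8.1]
gripper_width: 0.333
gripper_force: 81.2
```

Call:
move_arm(
  increments=[
    {"tx":0.15,"ty":-1,"tz":0,"ax":0,"ay":0,"az":0},
    {"tx":0.15,"ty":-1,"tz":0,"ax":0,"ay":0,"az":0},
    {"tx":0.15,"ty":-0.8,"tz":0,"ax":0,"ay":0,"az":0},
    {"tx":0.15,"ty":-0.5,"tz":0,"ax":0,"ay":0,"az":0},
    {"tx":0.05,"ty":-0.1,"tz":0,"ax":0,"ay":0,"az":0},
    {"tx":0,"ty":0,"tz":0,"ax":0,"ay":0,"az":0},
    {"tx":0,"ty":0,"tz":0,"ax":0,"ay":0,"az":0},
    {"tx":0,"ty":0,"tz":0,"ax":0,"ay":0,"az":0},
  ],
)

```text
time: 17.8
ee_pos: [670.8, -53.1, 227.1]
orientation: [0.547, 0.837, -0.0, -0.0]
wrist_force: [-0.5, -0.0, -8.0]
gripper_width: 0.33
gripper_force: 80.9
```

```bash
python3 - <<'E'
from h import *
import pickle
o=observe();print(o['time'],o['ee_pos'],o['wrist_force'],o['torque'])
c=cam("wrist"); w=save("wrist","pics/w14.png"); pickle.dump((c,w),open("w14.pkl","wb"))
for n,p in (("inner",[697,-85.4,80]),("outer",[712,-88.3,80]),("Aend",[697-29,-85.4+43,80]),("Bend",[697-43,-85.4-29.3,80]),("seat",[676,-81.4,0])): print(n,proj(c,p).round(1))
g=w.astype(int)
for r in range(180,400,6): print(r,"".join("L" if (p.mean()>135 and p[0]-p[2]<12) else "k" if p.mean()<45 else "D" if p[0]-p[2]<6 else "." for p in g[r,230:430:3]))
E
```

```text
17.8 [670.82080329 -53.09876069 227.1112799 ] [-5.39272870e-01 -6.25671731e-05 -8.02766876e+00] [ 0.02520853 -0.01305562 -0.03524017]
inner [336.  237.6]
outer [350.1 246.7]
Aend [325.4 181. ]
Bend [278.1 247.6]
seat [317.3 198. ]
180 ..........DD.DDkkk..............DDDLLDDDDDDLL......................
186 ..............kkk.............DDDDLLLDDDLLLLLL.....................
192 ...........................DDDDDDDDDDLLLLLLLLL.....................
198 ..........................DDDDDDDDDDDDLLLLLLLL.....................
204 .........................DDDDDDDDDDDDDLLLLLL.......................
210 .........................DDDDDDDDDDDDDD.........................DDD
216 ......................DDDDDDDDDDDDDDDDD........................DDDD
222 ...................DDDDDDDDDDDDDDDDDDDD......................D....D
228 ...................DDDDDDDDDDDDDDDDDDDDD.....................DDDDDD
234 ..................DDDDDDDDDDDDDDDDDDDDDD.....................DDDDD.
240 ..................DDDDDDDDDDDDDDDDDDDDDD........................DD.
246 .................DDDkDDDDDDDDDDDDDDDDDDDD..D....................DL.
252 .
[... 1094 characters left out ...]
k.....kkkDkkDkDDDkDDkDkkkk......kkkkkkkkkkkkkkkkkkkk
348 kkkkkkkkkkkkkkkkk....kkkkkkkkkkkDkDDkDDkk......kkkkkkkkkkkkkkkkkkkk
354 kkkkkkkkkkkkkkkkk....kkkkkkkkDkDDDDDDDDkk.....kkkkkkkkkkkkkkkkkkkkk
360 kkkkkkkkkkkkkkkkkkkkkkkkkkkkkkDDDDDDDkkkkkkkkkkkkkkkkkkkkkkkkkk.kkk
366 kkkkkkkkkkkkkkkkkkkkkkkkkkkkkkkkkkkkkkkkkkkkkkkkkkkkkkkkkkkkkkkk.kk
372 kkkkkkkkkkkkkkkkkkkkkkkkkkkkkkkkkkkkkkkkkkkkkkkkkkkkkkkkkkkkkkkk...
378 kkkkkkkkkkkkkkkkkkkkkkkkkkkkkkkkkkkkkkkkkkkkkkkkkkkkkkkkkkkkkkkk...
384 kkkkkkkkkkkkkkkkkkkkkkkkkkkkkkkkkkkkkkkkkkkkkkkkkkkkkkkkkkkkkkkkk..
390 kkkkkkkkkkkkkkkkkkkkkkkkkkkkkkkkkkkkkkkkkkkkkkkkkkkkkkkkkkkkkkkkk..
396 kkkkkkkkkkkkkkkkkkkkkkkkkkkkkkkkkkkkkkkkkkkkkkkkkkkkkkkkkkkkkkkkkkk
```

I'm 27 mm short in y. I'll complete the shift, then lower to 10 mm above the bench in the pocket.

Call:
move_arm(
  increments=[
    {"tx":-0.03,"ty":-0.6,"tz":0,"ax":0,"ay":0,"az":0},
    {"tx":0,"ty":-0.49,"tz":0,"ax":0,"ay":0,"az":0},
    {"tx":0,"ty":0,"tz":0,"ax":0,"ay":0,"az":0},
    {"tx":0,"ty":0,"tz":0,"ax":0,"ay":0,"az":0},
    {"tx":0,"ty":0,"tz":-0.3,"ax":0,"ay":0,"az":0},
    {"tx":0,"ty":0,"tz":-0.5,"ax":0,"ay":0,"az":0},
    {"tx":0,"ty":0,"tz":-0.3,"ax":0,"ay":0,"az":0},
    {"tx":0,"ty":0,"tz":0,"ax":0,"ay":0,"az":0},
    {"tx":0,"ty":0,"tz":0,"ax":0,"ay":0,"az":0},
  ],
)

```text
time: 18.6
ee_pos: [669.5, -82.1, 198.6]
orientation: [0.548, 0.837, -0.001, -0.001]
wrist_force: [0.2, -0.3, -7.2]
gripper_width: 0.329
gripper_force: 80.7
```

Call:
move_arm(
  increments=[
    {"tx":0,"ty":0,"tz":-0.3,"ax":0,"ay":0,"az":0},
    {"tx":0,"ty":0,"tz":-0.6,"ax":0,"ay":0,"az":0},
    {"tx":0,"ty":0,"tz":-0.7,"ax":0,"ay":0,"az":0},
    {"tx":0,"ty":0,"tz":-0.7,"ax":0,"ay":0,"az":0},
    {"tx":0,"ty":0,"tz":-0.6,"ax":0,"ay":0,"az":0},
    {"tx":0,"ty":0,"tz":-0.2,"ax":0,"ay":0,"az":0},
    {"tx":0,"ty":0,"tz":0,"ax":0,"ay":0,"az":0},
    {"tx":0,"ty":0,"tz":0,"ax":0,"ay":0,"az":0},
  ],
)

```text
time: 19.27
ee_pos: [670.5, -82.6, 123.0]
orientation: [0.548, 0.836, -0.0, 0.001]
wrist_force: [0.4, -0.2, -8.5]
gripper_width: 0.328
gripper_force: 80.5
```

Call:
move_arm(
  increments=[
    {"tx":0,"ty":0.08,"tz":-0.1,"ax":0,"ay":0,"az":0},
    {"tx":0,"ty":0,"tz":-0.1,"ax":0,"ay":0,"az":0},
    {"tx":0,"ty":0,"tz":-0.1,"ax":0,"ay":0,"az":0},
    {"tx":0,"ty":0,"tz":-0.1,"ax":0,"ay":0,"az":0},
    {"tx":0,"ty":0,"tz":0,"ax":0,"ay":0,"az":0},
    {"tx":0,"ty":0,"tz":0,"ax":0,"ay":0,"az":0},
  ],
)

```text
time: 19.77
ee_pos: [670.6, -80.5, 113.3]
orientation: [0.548, 0.836, -0.0, 0.001]
wrist_force: [-0.0, 0.4, -0.5]
gripper_width: 0.334
gripper_force: 81.2
```

Call:
move_arm(
  increments=[
    {"tx":0,"ty":0,"tz":-0.04,"ax":0,"ay":0,"az":0},
    {"tx":0,"ty":0,"tz":0,"ax":0,"ay":0,"az":0},
    {"tx":0,"ty":0,"tz":0,"ax":0,"ay":0,"az":0},
  ],
)

```text
time: 20.02
ee_pos: [670.8, -80.7, 113.2]
orientation: [0.548, 0.836, 0.0, 0.001]
wrist_force: [-3.1, 0.7, 7.6]
gripper_width: 0.331
gripper_force: 82.5
```

The bar touches the bench. I'll relieve the press and slide it towards the corner.

Call:
move_arm(
  increments=[
    {"tx":0,"ty":0,"tz":0.05,"ax":0,"ay":0,"az":0},
    {"tx":0.08,"ty":-0.015,"tz":0,"ax":0,"ay":0,"az":0},
    {"tx":0.08,"ty":-0.015,"tz":0,"ax":0,"ay":0,"az":0},
    {"tx":0,"ty":0,"tz":0,"ax":0,"ay":0,"az":0},
    {"tx":0,"ty":0,"tz":0,"ax":0,"ay":0,"az":0},
  ],
)

```text
time: 20.43
ee_pos: [672.5, -81.5, 113.3]
orientation: [0.548, 0.836, -0.001, -0.002]
wrist_force: [-11.5, 0.3, 11.4]
gripper_width: 0.331
gripper_force: 82.6
```

Call:
move_arm(
  increments=[
    {"tx":0.06,"ty":-0.012,"tz":0,"ax":0,"ay":0,"az":0},
    {"tx":0.04,"ty":-0.008,"tz":0,"ax":0,"ay":0,"az":0},
    {"tx":0,"ty":0,"tz":0,"ax":0,"ay":0,"az":0},
    {"tx":0,"ty":0,"tz":0,"ax":0,"ay":0,"az":0},
  ],
)

```text
time: 20.77
ee_pos: [674.7, -81.9, 113.3]
orientation: [0.548, 0.836, -0.001, -0.002]
wrist_force: [-13.2, 2.9, 12.7]
gripper_width: 0.327
gripper_force: 82.7
```

Call:
move_arm(
  increments=[
    {"tx":0,"ty":0,"tz":0.06,"ax":0,"ay":0,"az":0},
    {"tx":0,"ty":0,"tz":0,"ax":0,"ay":0,"az":0},
    {"tx":0,"ty":0,"tz":0,"ax":0,"ay":0,"az":0},
  ],
)

```text
time: 21.02
ee_pos: [675.5, -82.3, 113.3]
orientation: [0.548, 0.836, -0.001, -0.001]
wrist_force: [-6.1, -0.7, -3.7]
gripper_width: 0.329
gripper_force: 81.0
```

Call:
move_arm(
  increments=[
    {"tx":0.06,"ty":-0.012,"tz":0,"ax":0,"ay":0,"az":0},
    {"tx":0.0,"ty":0,"tz":0,"ax":0,"ay":0,"az":0},
    {"tx":0,"ty":0,"tz":0,"ax":0,"ay":0,"az":0},
  ],
)

```text
time: 21.27
ee_pos: [676.1, -82.6, 113.3]
orientation: [0.548, 0.836, -0.002, -0.002]
wrist_force: [-10.3, -0.3, 0.9]
gripper_width: 0.33
gripper_force: 81.6
```

Call:
move_arm(
  increments=[
    {"tx":0.06,"ty":-0.012,"tz":0,"ax":0,"ay":0,"az":0},
    {"tx":0.0,"ty":0,"tz":0,"ax":0,"ay":0,"az":0},
    {"tx":0,"ty":0,"tz":0,"ax":0,"ay":0,"az":0},
  ],
)

```text
time: 21.52
ee_pos: [676.5, -82.9, 113.3]
orientation: [0.548, 0.836, -0.002, -0.003]
wrist_force: [-17.0, 0.7, 5.3]
gripper_width: 0.327
gripper_force: 82.0
```

```bash
python3 - <<'E'
from h import *
import pickle
o=observe();print(o['time'],o['ee_pos'],o['wrist_force'],o['torque'],o['orientation'])
c=cam("wrist"); w=save("wrist","pics/w15.png"); s=save("scene","pics/s15.png")
cs=cam("scene"); print([proj(cs,[676,-81.4,z]).round(1) for z in (0,80,120,150)])
E
```

```text
21.5167 [676.4846197  -82.90587062 113.32266492] [-16.98874629   0.69568043   5.25514049] [0.11595417 4.18175751 0.13692875] [ 0.5482889   0.83628048 -0.0023822  -0.00292792]
[array([349.7, 214.7]), array([350.3, 193.3]), array([350.6, 182.1]), array([350.9, 173.5])]
```

Force rises with no further travel: the bar is against both walls. I'll relax the push, release, and rise.

Call:
move_arm(
  increments=[
    {"tx":-0.06,"ty":0.012,"tz":0.02,"ax":0,"ay":0,"az":0},
    {"tx":0,"ty":0,"tz":0,"ax":0,"ay":0,"az":0},
    {"tx":0,"ty":0,"tz":0,"ax":0,"ay":0,"az":0},
  ],
)

```text
time: 21.87
ee_pos: [676.1, -82.6, 113.4]
orientation: [0.548, 0.836, -0.002, -0.002]
wrist_force: [-8.0, -0.2, -3.4]
gripper_width: 0.324
gripper_force: 80.8
```

Call:
move_arm(
  increments=[
    {"tx":0,"ty":0,"tz":0,"ax":0,"ay":0,"az":0},
    {"tx":0,"ty":0,"tz":0,"ax":0,"ay":0,"az":0},
    {"tx":0,"ty":0,"tz":0,"ax":0,"ay":0,"az":0},
    {"tx":0,"ty":0,"tz":0.4,"ax":0,"ay":0,"az":0},
    {"tx":0,"ty":0,"tz":0.8,"ax":0,"ay":0,"az":0},
    {"tx":0,"ty":0,"tz":1,"ax":0,"ay":0,"az":0},
    {"tx":0,"ty":0,"tz":1,"ax":0,"ay":0,"az":0},
    {"tx":0,"ty":0,"tz":1,"ax":0,"ay":0,"az":0},
    {"tx":0,"ty":0,"tz":1,"ax":0,"ay":0,"az":0},
    {"tx":0,"ty":0,"tz":0.4,"ax":0,"ay":0,"az":0},
  ],
  gripper=0.9,
)

```text
time: 22.7
ee_pos: [679.7, -82.4, 260.2]
orientation: [0.548, 0.836, 0.001, 0.003]
wrist_force: [0.1, -0.3, 0.9]
gripper_width: 0.9
gripper_force: 0.0
```

Call:
move_arm(
  increments=[
    {"tx":0,"ty":0,"tz":0,"ax":0,"ay":0,"az":0},
    {"tx":0,"ty":0,"tz":0,"ax":0,"ay":0,"az":0},
    {"tx":0,"ty":0,"tz":0,"ax":0,"ay":0,"az":0},
  ],
)

```text
time: 22.95
ee_pos: [677.6, -81.8, 253.2]
orientation: [0.548, 0.837, -0.001, -0.001]
wrist_force: [0.9, -0.3, -0.6]
gripper_width: 0.898
gripper_force: 0.0
```

```bash
python3 - <<'E'
from head import *
import pickle
o=observe();print(o['time'],o['ee_pos'],o['wrist_force'])
c=cam("wrist"); w=save("wrist","pics/w16.png"); s=save("scene","pics/s16.png"); pickle.dump((c,w),open("w16.pkl","wb"))
for z in (150,120,80,0): print(z,proj(c,[676,-81.4,z]).round(1),proj(cam("scene"),[676,-81.4,z]).round(1))
print("corner",proj(c,[697,-85.4,80]))
g=w.astype(int); u,v=proj(c,[676,-81.4,130]).astype(int)
for r in range(v-70,v+40,4): print(r,"".join("L" if (p.mean()>135 and p[0]-p[2]<12) else "k" if p.mean()<45 else "d" if p[0]-p[2]<8 and p.mean()<72 else "D" if p[0]-p[2]<8 else "." for p in g[r,u-70:u+70:2]))
print(u-70)
E
```

```text
22.95 [677.63007999 -81.8396624  253.17574046] [ 0.93203684 -0.25337157 -0.61641861]
150 [321.7 209.2] [350.9 173.5]
120 [322.  197.1] [350.6 182.1]
80 [322.2 184.6] [350.3 193.3]
0 [322.5 167.2] [349.7 214.7]
corner [341.28611961 197.19925516]
130 LLLLLLLLLLLLDDDD..................................DDDLLLLL............
134 kDDLLLLLLLLLLLL.........................ddddDDLLLLLLLLLLLL............
138 kkkDDLLLLLLLLLL.........................dDdDDDDLLLLDLLLLLL............
142 ....DDLLLLLLLDDDdkkk....................DDDLLLLLLLLLLLLLLLL...........
146 ......DLLLLLDDDdkkkk.....................DLLLLLLLDDDDLLLLLL...........
150 .........DD.dddkkkk......................DLLLLLDDDDDDDDDDLL...........
154 ..............kkkk.................D.....DLLLLLLDLLLLLLLLLLL..........
158 ...............................DDDDDDDDDD.DLLLLLLLLLLLLDLLLL..........
162 ..............................DDDDDDDDDDDDDLLLLLLLLLDDLLLLLL..........
166 ..............................DDDDDDDDDDDDDLLLLLLDLLDDLLLLLL..........
170 .............................DDDDDDDDDDDDDDDLLLLLLLLLLLLLLLL..........
174 ..........................
[... 548 characters left out ...]
LLL..................
206 ...................DDDDLLLLLDddddddDDDDDDDLLLLLLLLLL..................
210 ...................LLLLLLLLLLDddddDDDDDDDDLLLL........................
214 ...................LLLLLLLLLLLDDDDDDDDDD..............................
218 ......................................................................
222 ......................................................................
226 ......................................................................
230 ......................................................................
234 ......................................................................
238 ......................................................................
251
```

Wrist view: the bar's shoulder ring lies tight against the wall tops, about 1.5 mm from the prediction, so it is seated. Before going to the lever I'll check the room beside the vice, using its four flange bolts seen in earlier pictures.

```bash
python3 - <<'E'
from h import *
import pickle
B=[]
for f,pts in (("w2.pkl",[(112,158),(160,237)]),("w10.pkl",[(95,22),(192,70)])):
    c,w=pickle.load(open(f,"rb"))
    for p in pts: B.append(onz(c,p,20)[:2]); print(f,p,B[-1].round(1))
    if f=="w2.pkl": print("anvil",[onz(c,p,134)[:2].round() for p in ((45,288),(15,265),(75,315))])
B=np.array(B); ctr=B.mean(0); print("ctr",ctr, "side dirs",B[1]-B[0],B[3]-B[2])
S=np.array([676,-81.4]); x=np.array([.982,-.189]); y=np.array([.189,.982])
c,w=pickle.load(open("w10.pkl","rb"))
ax=(B[1]-B[0])+(B[3]-B[2]); ax/=np.linalg.norm(ax); 
if ax[0]<0: ax=-ax
n=np.array([-ax[1],ax[0]])
print("axis deg",np.degrees(np.arctan2(ax[1],ax[0])))
for a in (-215,-220): 
    p=S+a*x
    for sx in(-1,1):
        for sy in(-1,1):
            q=p+sx*43*x+sy*43*y-ctr; print(a,sx,sy,"in vice frame",(q@ax).round(),(q@n).round())
E
```

```text
w2.pkl (112, 158) [379. 130.]
w2.pkl (160, 237) [496.6 121.8]
anvil [array([474.,  58.]), array([439.,  49.]), array([514.,  65.])]
w10.pkl (95, 22) [375.9  -9.7]
w10.pkl (192, 70) [486.6 -14.7]
ctr [434.53989273  56.83744033] side dirs [117.60836181  -8.22416601] [110.65219552  -4.96819706]
axis deg -3.3077410040215245
-215 -1 -1 in vice frame -12.0 -133.0
-215 -1 1 in vice frame -1.0 -47.0
-215 1 -1 in vice frame 73.0 -144.0
-215 1 1 in vice frame 84.0 -59.0
-220 -1 -1 in vice frame -17.0 -132.0
-220 -1 1 in vice frame -6.0 -47.0
-220 1 -1 in vice frame 68.0 -143.0
-220 1 1 in vice frame 79.0 -58.0
```

The vice origin is at about (434, 57), so with an upright tool the gripper body would overlap its jaws. I'll lean the tool 25° away from the vice, shut the fingers, and yaw so the finger faces push along the fixture's x.

Call:
move_arm(
  increments=[
    {"tx":-0.5,"ty":0.08,"tz":0,"ax":0,"ay":0,"az":-0.115},
    {"tx":-0.9,"ty":0.15,"tz":0,"ax":0,"ay":0,"az":-0.115},
    {"tx":-0.9,"ty":0.15,"tz":0,"ax":0,"ay":0,"az":-0.115},
    {"tx":-0.9,"ty":0.15,"tz":0,"ax":0,"ay":0,"az":-0.115},
    {"tx":-0.9,"ty":0.15,"tz":0,"ax":0,"ay":0,"az":-0.115},
    {"tx":-0.9,"ty":0.15,"tz":0,"ax":0.102,"ay":-0.02,"az":0},
    {"tx":-0.9,"ty":0.15,"tz":0,"ax":0.102,"ay":-0.02,"az":0},
    {"tx":-0.9,"ty":0.15,"tz":0,"ax":0.102,"ay":-0.02,"az":0},
    {"tx":-0.9,"ty":0.15,"tz":0,"ax":0.103,"ay":-0.02,"az":0},
    {"tx":-0.9,"ty":0.15,"tz":0,"ax":0,"ay":0,"az":0},
  ],
  gripper=0,
)

```text
time: 23.88
ee_pos: [460.9, -48.7, 253.1]
orientation: [0.755, 0.618, 0.169, -0.14]
wrist_force: [-1.2, -0.7, -0.0]
gripper_width: 0.002
gripper_force: 0.0
```

Call:
move_arm(
  increments=[
    {"tx":-0.23,"ty":0.01,"tz":0,"ax":0,"ay":0,"az":0},
    {"tx":0,"ty":0,"tz":0,"ax":0,"ay":0,"az":0},
    {"tx":0,"ty":0,"tz":0,"ax":0,"ay":0,"az":0},
    {"tx":0,"ty":0,"tz":0,"ax":0,"ay":0,"az":0},
  ],
)

```text
time: 24.22
ee_pos: [458.3, -45.5, 254.7]
orientation: [0.753, 0.622, 0.166, -0.137]
wrist_force: [0.5, 0.3, -0.1]
gripper_width: 0.0
gripper_force: 0.0
```

```bash
cat > fx.py <<'E'
from h import *
from scipy.spatial.transform import Rotation as Ro
S=np.array([676,-81.4,0]); F=np.array([[.982,-.189,0],[.189,.982,0],[0,0,1]])
def st():
    o=observe(); R=Ro.from_quat(o['orientation']).as_matrix(); T=np.array(o['ee_pos'])
    print(round(o['time'],2),"TCP",T.round(1),"fix:TCP",(F@(T-S)).round(1),"tip",(F@(T+25*R[:,2]-S)).round(1),"toolz",(F@R[:,2]).round(3),"tooly",(F@R[:,1]).round(3),"f",(F@np.array(o['wrist_force'])).round(1),o['joint_pos'].round(2))
E
python3 - <<'E'
from fx import *
st()
c=cam("wrist"); w=save("wrist","pics/w17.png"); 
print("lever tip exp",proj(c,S+F.T@[-189,0,84.6]), "tip of finger",)
m=(w.astype(int).mean(2)<50).astype(np.uint8)
u,v=proj(c,S+F.T@[-170,0,69]).astype(int)
g=w.astype(int)
for r in range(max(v-50,0),min(v+50,400),4): print(r,"".join("k" if p.mean()<45 else "L" if p.mean()>140 and p[0]-p[2]<15 else "." for p in g[r,max(u-80,0):u+80:3]))
print(u-80)
E
```

```text
24.22 TCP [458.3 -45.5 254.7] fix:TCP [-220.6   -5.9  254.7] tip [-220.5    4.6  232. ] toolz [ 0.001  0.421 -0.907] tooly [1.    0.    0.001] f [ 0.4  0.4 -0.1] [-0.24 -0.04  0.55  1.96 -0.43  1.3   0.24]
lever tip exp [357.44007971 259.09130849] tip of finger
208 .....kkk..............L...............................
212 ......................................................
216 ......................................................
220 ......................................................
224 ...............LLLLL..................................
228 .............LLLLLLL..................................
232 .............LLLLLLLL.................................
236 .............LLLLLLLL.................................
240 ..............LLLLLL..................................
244 ................LLL.............LLL....LL............L
248 LLLLLLLLLk.LLLL.................L......L..............
252 LL...LLL.k.LLLL...............kk......LLLLL...........
256 .....LLL.k.LLLL.......kkkkkkkkkkkkkLLLL..LLL...LLLLLLL
260 kkkk.LLL.k.LLLL.kkk..kkkkkkkkkkkkkkLLL...LLL...LLLLLLL
264 kkkk.LLL.kkLLLL.kkkk.kkkkkkkkkkkkk....................
268 kkkkLLLL.kkLLLL.kkkk..kkk...........k.................
272 kkkkLLLL.kkLLLL.kkkk....................L.............
276 kkkkLLLL.kkLLLLLkkkk..................................
280 kkk.LLLL.kkLLLLLkkkkk.................................
284 kkk..LLL.kkLLLL.kkkkk.................................
288 kkkkkk.L.k.L..kkkkkkk.................................
292 kkkkkkk..kk.kkkkkkkkkkk...............................
296 kkkkkkkkkkkkkkkkkkkkkkk.........kkkkkkk...............
300 kkkkkkkkkkkkkkkkkkkkkkkkkk.....kkkkkkkkkk.............
304 kkkkkkkkkkkkkkkkkkkkkkkkkkkkkkkkkkkkk.kkkkkk..........
295
```

The lever grip's tip is at (358,261), matching the expected (357,259), with the shut fingers just left of it. I'll descend behind the lever.

Call:
move_arm(
  increments=[
    {"tx":-0.06,"ty":0,"tz":-0.5,"ax":0,"ay":0,"az":0},
    {"tx":0,"ty":0,"tz":-0.9,"ax":0,"ay":0,"az":0},
    {"tx":0,"ty":0,"tz":-0.9,"ax":0,"ay":0,"az":0},
    {"tx":0,"ty":0,"tz":-0.9,"ax":0,"ay":0,"az":0},
    {"tx":0,"ty":0,"tz":-0.9,"ax":0,"ay":0,"az":0},
    {"tx":0,"ty":0,"tz":-0.9,"ax":0,"ay":0,"az":0},
    {"tx":0,"ty":0,"tz":-0.9,"ax":0,"ay":0,"az":0},
    {"tx":0,"ty":0,"tz":-0.58,"ax":0,"ay":0,"az":0},
    {"tx":0,"ty":0,"tz":0,"ax":0,"ay":0,"az":0},
    {"tx":0,"ty":0,"tz":0,"ax":0,"ay":0,"az":0},
  ],
)

```text
time: 25.1
ee_pos: [455.4, -46.0, 91.6]
orientation: [0.753, 0.621, 0.166, -0.138]
wrist_force: [-0.5, 0.6, 1.0]
gripper_width: 0.002
gripper_force: 0.0
```

```bash
python3 -c "from fx import *; st()"
```

```text
25.1 TCP [455.4 -46.   91.6] fix:TCP [-223.3   -7.    91.6] tip [-223.4    3.6   69. ] toolz [-0.002  0.421 -0.907] tooly [ 1.    -0.001 -0.002] f [-0.6  0.5  1. ] [-0.2   0.19  0.56  2.13 -0.63  1.03  0.54]
```

Call:
move_arm(
  increments=[
    {"tx":0.393,"ty":-0.076,"tz":0,"ax":0,"ay":0,"az":0},
    {"tx":0.393,"ty":-0.076,"tz":0,"ax":0,"ay":0,"az":0},
    {"tx":0.393,"ty":-0.076,"tz":0,"ax":0,"ay":0,"az":0},
    {"tx":0.393,"ty":-0.076,"tz":0,"ax":0,"ay":0,"az":0},
    {"tx":0.393,"ty":-0.076,"tz":0,"ax":0,"ay":0,"az":0},
    {"tx":0,"ty":0,"tz":0,"ax":0,"ay":0,"az":0},
    {"tx":0,"ty":0,"tz":0,"ax":0,"ay":0,"az":0},
  ],
)

```text
time: 25.68
ee_pos: [506.5, -55.9, 93.4]
orientation: [0.753, 0.622, 0.167, -0.136]
wrist_force: [0.0, 0.1, -0.2]
gripper_width: -0.0
gripper_force: 0.0
```

Call:
move_arm(
  increments=[
    {"tx":0.393,"ty":-0.076,"tz":0,"ax":0,"ay":0,"az":0},
    {"tx":0.393,"ty":-0.076,"tz":0,"ax":0,"ay":0,"az":0},
    {"tx":0.393,"ty":-0.076,"tz":0,"ax":0,"ay":0,"az":0},
    {"tx":0,"ty":0,"tz":0,"ax":0,"ay":0,"az":0},
    {"tx":0,"ty":0,"tz":0,"ax":0,"ay":0,"az":0},
  ],
)

```text
time: 26.1
ee_pos: [535.2, -61.5, 92.9]
orientation: [0.753, 0.621, 0.167, -0.137]
wrist_force: [0.7, 0.6, -0.2]
gripper_width: 0.002
gripper_force: 0.0
```

```bash
python3 -c "from fx import *; st()"
```

```text
26.1 TCP [535.2 -61.5  92.9] fix:TCP [-142.1   -7.    92.9] tip [-142.     3.5   70.2] toolz [ 0.002  0.421 -0.907] tooly [ 1.    -0.001  0.001] f [ 0.6  0.7 -0.2] [-0.17  0.35  0.54  1.95 -0.7   1.09  0.56]
```

Hardly any force, so I'll check where the lever is now.

```bash
python3 - <<'E'
from fx import *
t=save("top","pics/t18.png"); s=save("scene","pics/s18.png"); w=save("wrist","pics/w18.png")
c,ct,cs=cam("wrist"),cam("top"),cam("scene")
for n,p in (("open tip",[-189,0,84.6]),("upright tip",[-118,0,115]),("mid upright",[-121,0,80]),("hinge",[-124,0,30]),("fingertip",[-142,3.5,70])):
    P=S+F.T@np.array(p,float); print(n,[proj(q,P).round().tolist() for q in(c,ct,cs)])
def show(im,uv,h,wd,st):
    u,v=map(int,uv); g=im.astype(int); print(u-wd,v-h)
    for r in range(v-h,min(v+h,400),st): print(r,"".join("k" if p.mean()<48 else "L" if p.mean()>140 and p[0]-p[2]<15 else "." for p in g[r,max(u-wd,0):u+wd:st]))
show(s,proj(cs,S+F.T@[-124,0,70.]),24,32,1)
show(w,proj(c,S+F.T@[-121,0,80.]),60,110,4)
E
```

```text
open tip [[219.0, 274.0], [304.0, 216.0], [292.0, 202.0]]
upright tip [[397.0, 281.0], [316.0, 198.0], [314.0, 190.0]]
mid upright [[373.0, 272.0], [315.0, 204.0], [313.0, 200.0]]
hinge [[356.0, 265.0], [315.0, 211.0], [313.0, 213.0]]
fingertip [[326.0, 263.0], [311.0, 209.0], [307.0, 203.0]]
280 178
178 ....................................................L...........
179 .................................................LLL............
180 ................................................................
181 ...........................................k....L...............
182 ................................................................
183 ................................................................
184 ................................................................
185 ................................................................
186 ................................................................
187 ................................................................
188 ...............................................................L
189 ...................................
[... 3621 characters left out ...]
k.LL.kkkkL.kkkkkkkkkkkkkkk.kk...........
288 ......kkkkkkk..k..kkkkkk..kkkkkkkkkkkkkk...............
292 ......kkkkkkkk.k.kkkkkkkk...kkkkkkkkkkkk...............
296 .....kkkkkkkkkkkkkkkkkkkkk....kkkkkkkkkk...............
300 ...kkkkkkkkkkkkkkkkkkkkkkkk....kkkkkkkkk...............
304 kkkkkkkkkkkkkkkkkkkkkkkkkkkkkkkkkkkkkkkkkk.............
308 kkkkkkkkkkkkkkkkkkkkkkkkkkkkkkkkkkkkkkkkkkkk...........
312 kkkkkkkkkkkkkkkkkkkkkkkkkkkkkkkkkkkkkkkkkkkkkk.........
316 kkkkkkkkkkkkkkkkkkkkkkkkkkkkkkkkkkkkkkkkkkkkkkk........
320 kkkkkkkkkkkkkkkkkkkkkkkkkkkkkkkkkkkkkkkkkkkkkkkkk......
324 kkkkkkkkkkkkkkkkkkkkkkkkkkkkkkkkkkkkkkkkkkkkkkkkkk.....
328 kkkkkkkkkkkkkkkkkkkkkkkkkkkkkkkkkkkkkkkkkkkkkkkkkkkk...
```

The lever now stands upright ahead of the fingers, a black blob at about (390,280) in the wrist picture, so it moved freely. I'll push on.

Call:
move_arm(
  increments=[
    {"tx":0.236,"ty":-0.045,"tz":0,"ax":0,"ay":0,"az":0},
    {"tx":0.236,"ty":-0.045,"tz":0,"ax":0,"ay":0,"az":0},
    {"tx":0.157,"ty":-0.03,"tz":0,"ax":0,"ay":0,"az":0},
    {"tx":0,"ty":0,"tz":0,"ax":0,"ay":0,"az":0},
    {"tx":0,"ty":0,"tz":0,"ax":0,"ay":0,"az":0},
  ],
)

```text
time: 26.67
ee_pos: [550.2, -64.2, 92.3]
orientation: [0.753, 0.621, 0.166, -0.138]
wrist_force: [-3.6, 0.4, -1.5]
gripper_width: -0.002
gripper_force: 1.0
```

Call:
move_arm(
  increments=[
    {"tx":0.118,"ty":-0.023,"tz":0,"ax":0,"ay":0,"az":0},
    {"tx":0.118,"ty":-0.023,"tz":0,"ax":0,"ay":0,"az":0},
    {"tx":0,"ty":0,"tz":0,"ax":0,"ay":0,"az":0},
    {"tx":0,"ty":0,"tz":0,"ax":0,"ay":0,"az":0},
  ],
)

```text
time: 27.0
ee_pos: [556.0, -65.4, 92.6]
orientation: [0.753, 0.621, 0.167, -0.137]
wrist_force: [-3.8, -0.9, -0.8]
gripper_width: 0.001
gripper_force: 1.3
```

```bash
python3 -c "from fx import *; st()"
```

```text
27.0 TCP [556.  -65.4  92.6] fix:TCP [-120.8   -7.    92.6] tip [-120.8    3.6   69.9] toolz [ 0.001  0.422 -0.907] tooly [ 1.    -0.001  0.   ] f [-3.6 -1.6 -0.8] [-0.16  0.39  0.54  1.9  -0.71  1.11  0.56]
```

Call:
move_arm(
  increments=[
    {"tx":0.157,"ty":-0.03,"tz":0,"ax":0,"ay":0,"az":0},
    {"tx":0,"ty":0,"tz":0,"ax":0,"ay":0,"az":0},
    {"tx":0,"ty":0,"tz":0,"ax":0,"ay":0,"az":0},
  ],
)

```text
time: 27.25
ee_pos: [560.4, -66.3, 93.0]
orientation: [0.753, 0.621, 0.167, -0.137]
wrist_force: [-1.8, 0.5, -0.4]
gripper_width: -0.005
gripper_force: 0.7
```

Call:
move_arm(
  increments=[
    {"tx":0.157,"ty":-0.03,"tz":0,"ax":0,"ay":0,"az":0},
    {"tx":0,"ty":0,"tz":0,"ax":0,"ay":0,"az":0},
    {"tx":0,"ty":0,"tz":0,"ax":0,"ay":0,"az":0},
  ],
)

```text
time: 27.5
ee_pos: [564.6, -67.1, 93.0]
orientation: [0.753, 0.621, 0.167, -0.137]
wrist_force: [0.1, 0.6, -0.7]
gripper_width: 0.004
gripper_force: 0.3
```

Call:
move_arm(
  increments=[
    {"tx":0.118,"ty":-0.023,"tz":0,"ax":0,"ay":0,"az":0},
    {"tx":0,"ty":0,"tz":0,"ax":0,"ay":0,"az":0},
    {"tx":0,"ty":0,"tz":0,"ax":0,"ay":0,"az":0},
  ],
)

```text
time: 27.75
ee_pos: [566.2, -67.4, 92.7]
orientation: [0.753, 0.621, 0.166, -0.138]
wrist_force: [-7.1, -0.8, 3.6]
gripper_width: -0.001
gripper_force: 3.6
```

Call:
move_arm(
  increments=[
    {"tx":0.08,"ty":-0.015,"tz":0,"ax":0,"ay":0,"az":0},
    {"tx":0,"ty":0,"tz":0,"ax":0,"ay":0,"az":0},
    {"tx":0,"ty":0,"tz":0,"ax":0,"ay":0,"az":0},
  ],
)

```text
time: 28.0
ee_pos: [566.7, -67.4, 92.4]
orientation: [0.753, 0.621, 0.166, -0.14]
wrist_force: [-14.2, -0.4, 7.7]
gripper_width: -0.0
gripper_force: 7.9
```

Call:
move_arm(
  increments=[
    {"tx":0.06,"ty":-0.011,"tz":0,"ax":0,"ay":0,"az":0},
    {"tx":0,"ty":0,"tz":0,"ax":0,"ay":0,"az":0},
    {"tx":0,"ty":0,"tz":0,"ax":0,"ay":0,"az":0},
  ],
)

```text
time: 28.25
ee_pos: [567.1, -67.5, 92.3]
orientation: [0.753, 0.621, 0.165, -0.141]
wrist_force: [-19.8, -0.3, 10.7]
gripper_width: 0.001
gripper_force: 11.3
```

```bash
python3 -c "from fx import *; st()"
```

```text
28.25 TCP [567.1 -67.5  92.3] fix:TCP [-109.6   -6.9   92.3] tip [-109.8    3.7   69.7] toolz [-0.006  0.423 -0.906] tooly [ 1.     0.001 -0.007] f [-19.4  -4.1  10.7] [-0.15  0.41  0.54  1.86 -0.72  1.13  0.55]
```

A hard stop: force rises with no travel, along the lever's normal at about 35° past upright. I'll back off, lift clear and check.

Call:
move_arm(
  increments=[
    {"tx":-0.2,"ty":0.04,"tz":0,"ax":0,"ay":0,"az":0},
    {"tx":-0.5,"ty":0.1,"tz":0,"ax":0,"ay":0,"az":0},
    {"tx":-0.6,"ty":0.12,"tz":0.2,"ax":0,"ay":0,"az":0},
    {"tx":-0.2,"ty":0.04,"tz":0.8,"ax":0,"ay":0,"az":0},
    {"tx":0,"ty":0,"tz":1,"ax":0,"ay":0,"az":0},
    {"tx":0,"ty":0,"tz":1,"ax":0,"ay":0,"az":0},
    {"tx":0,"ty":0,"tz":1,"ax":0,"ay":0,"az":0},
    {"tx":0,"ty":0,"tz":1,"ax":0,"ay":0,"az":0},
    {"tx":0,"ty":0,"tz":1,"ax":0,"ay":0,"az":0},
    {"tx":0,"ty":0,"tz":0,"ax":0,"ay":0,"az":0},
  ],
)

```text
time: 29.08
ee_pos: [535.5, -61.4, 248.2]
orientation: [0.753, 0.622, 0.17, -0.134]
wrist_force: [1.4, -0.4, -0.2]
gripper_width: -0.003
gripper_force: 0.0
```

Call:
move_arm(
  increments=[
    {"tx":0,"ty":0,"tz":0,"ax":0,"ay":0,"az":0},
    {"tx":0,"ty":0,"tz":0,"ax":0,"ay":0,"az":0},
    {"tx":0,"ty":0,"tz":0,"ax":0,"ay":0,"az":0},
  ],
)

```text
time: 29.33
ee_pos: [532.6, -60.5, 241.7]
orientation: [0.753, 0.621, 0.166, -0.138]
wrist_force: [0.1, -0.5, 0.1]
gripper_width: -0.004
gripper_force: 0.0
```

```bash
python3 - <<'E'
from fx import *
st()
s=save("scene","pics/s19.png"); w=save("wrist","pics/w19.png"); c,cs=cam("wrist"),cam("scene")
for n,p in (("tip over",[-71.7,0,97]),("grip mid",[-90,0,73]),("tip at 1.4rad",[-79,0,102]),("pad closed",[-15,0,30]),("bar0",[0,0,0]),("bar120",[0,0,120]),("bar150",[0,0,150])):
    P=S+F.T@np.array(p,float); print(n,[proj(q,P).round().tolist() for q in(c,cs)])
P=S+F.T@[-60,0,80.]; u,v=proj(c,P).astype(int); g=w.astype(int); x0=max(u-110,0); print(x0)
for r in range(max(v-70,0),min(v+70,400),4): print(r,"".join("k" if p.mean()<48 else "L" if p.mean()>140 and p[0]-p[2]<15 else "D" if p[0]-p[2]<8 else "." for p in g[r,x0:u+110:3]))
u,v=proj(cs,S+F.T@[-30,0,70.]).astype(int); g=s.astype(int); print("scene",u-40)
for r in range(v-30,v+30,2): print(r,"".join("k" if p.mean()<48 else "L" if p.mean()>125 and p[0]-p[2]<12 else "D" if p[0]-p[2]<8 else "." for p in g[r,u-40:u+40]))
E
```

```text
29.33 TCP [532.6 -60.5 241.7] fix:TCP [-144.8   -6.6  241.7] tip [-144.8    4.   219.1] toolz [-0.     0.422 -0.907] tooly [ 1.    -0.001 -0.001] f [ 0.2 -0.4  0.1] [-0.23  0.16  0.59  1.81 -0.53  1.32  0.33]
tip over [[410.0, 259.0], [329.0, 192.0]]
grip mid [[383.0, 258.0], [323.0, 200.0]]
tip at 1.4rad [[403.0, 260.0], [326.0, 191.0]]
pad closed [[447.0, 256.0], [346.0, 208.0]]
bar0 [[450.0, 256.0], [350.0, 215.0]]
bar120 [[509.0, 261.0], [351.0, 182.0]]
bar150 [[534.0, 263.0], [351.0, 173.0]]
307
188 ..........................................................................
192 ..........................................................................
196 ..........................................................................
200 ..........................................................................
204 ..................................................LLL.....................
208 .................................................LLLLLL...................
212 ................................................LLLLLLDL..................
216 .....................................
[... 4030 characters left out ...]
....................
211 ..........DLLLLLLLLLLLDDDDDDDLLLLL...........DLLLLDDDDDDLLLLL...................
213 ..........DLLD..DDDDLD.....DDLLDD............LLLLLDDDDDDDDDLLL..................
215 ............DDLDD....DD.D.....DD..............LLLLDDDDDDDDDDDD..................
217 .............DDD..D..DDDDD.D......................DDDDDDDDDDDD..................
219 ......LLLD.........DD........DLLD.................DDDLLLLLLLL...................
221 ......DDDDD..........DDDDD.........................DDDLLLLL.....................
223 .......DLLLD....................................................................
225 ................................................................................
```

The lever tip shows at (411,260), against (410,259) expected for fully over. The pad's black disc at column 439–448 meets the bar, and the bar is upright in the corner. The robot touches nothing, so I'm handing in.

```bash
python3 -c "from rig import job; print(job.hand_in())"
```

```text
the job is handed in; nothing more can be done
None
```

The bar stands on its plain end in the corner of the angle block, the clamp lever is fully over with its pad on the bar, and the job is handed in at about 29 s; no verdict came back.

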